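Put the mosaic glass bars away in the rack and shut its keeper

ROBOT

A 7-joint arm with a two-finger parallel gripper is mounted at the origin on the work surface. World frame = base frame: x ahead of the robot, y to its left, z up, the work surface at z = 0. Lengths are in m, angles in rad, forces in N, time in s.
With the tool pointing down it reaches from about 0.425 to 0.875 m from the base axis. Payload 9.9 kg.
Tool frame: the origin (TCP) lies midway between the tips of the shut fingers; the grasp point (between the pads) lies 19 mm behind it; z points along the fingers, y is the line along which they close (so a half turn about z gives the same grasp; the last joint's range is limited). The gripper opens to 85 mm and grips with 20 to 120 N. Pads are 22 mm wide; open, the fingers measure 114 mm over their backs; the gripper's body (76 mm by 85 mm) begins 54 mm behind the grasp point. The pads swing forward as they close: fully open they stand 13 mm farther back than shut.
Start: joints at [-1.351, 0.576, 0.025, 1.437, -0.015, 1.129, -0.057], TCP at [0.202, 0.644, 0.231] pointing down, gripper open.
Joint ranges: [-2.76, 2.76], [-0.34, 2.15], [-1.52, 1.57], [0.19, 2.46], [-1.09, 4.23], [0.17, 1.99], [-2.82, 2.82]. Speed limits (rad/s): [2.22, 2.22, 3.01, 3.01, 3.14, 3.14, 3.14].

INTERFACE

Orientations are given as a 3x3 rotation matrix whose columns are the frame's x, y, z axes.
In Python, from bench import env gives the robot as it stands.
- The arm moves only by the tool arm_command, never from a script. Its arguments are lists of equal length, an entry for each row: "xyz": the shift along the tool's x, y, z in mm, a list of three; "delta_rot": the turn, a rotation vector about the tool's x, y, z in rad, a list of three; "gripper": the finger opening in mm, from 0 to 85.4. A call has 1 to 12 rows; each row shifts and turns the commanded pose from where the row before left it, along the tool's axes as they then stand; what a row does not reach is not made up. A row lasts 1/12 s, in which the tool goes at most 41.7 mm and 7.16 degrees, less where a joint would pass 70% of its speed; a pose out of reach is approached as far as the arm can. A call is refused whole if a number of a shift passes 41.7 or a number of a turn 0.125, either way. A call with a gripper value outside its range is refused whole. The fingers move at their own pace and stop on an object; the grip force is fixed at half the most. Time passes only in rows, so rows that do not move let the fingers close. It gives the time, the measured TCP pose, the force, the opening and the grip force at its end, in the units of the state.
- env.observe(): the state, without advancing time (a new reading comes with each control period).
- env.grab_frame(name): name is "side" or "top"; returns a dict with "img" (384x512x3 uint8, red, green, blue), "mtx" (3x3 intrinsics, pixels), "dist_coeffs" ([k1, k2, p1, p2, k3] as OpenCV has them; the pictures are not rectified), "R" (3x3) and "t" (3): a world point X has camera coordinates R X + t. Camera axes: x right, y down, z forward; pixel columns grow to the right and rows downward; lengths in m; the calibration is good to about 2 mm. A picture is of the moment at which its call begins. There is no depth.
- env.finish_job(): hands the job in; it is judged then, once.
The state is a dict: "t": time; "q": joint angles; "qvel": joint speeds; "joint_efforts": joint torques, N m; "tcp_pos": TCP position; "eef_rot": TCP orientation; "contact_force": force on the tool from outside, world axes, zero at the start; "wrist_torque": the same for the moment, N m; "finger_gap": opening from 0.0 (shut) to 1.0 (fully open); "gripper_force": force on a finger pad.
Only numpy, scipy, OpenCV 4.12 (cv2) and the standard library are available. Lean on these libraries where they do the work, as an engineer would, in place of code of your own. Each camera call takes 0.05 s, during which the arm holds its last target. There are 200 camera calls.

TASK

Swing the rack's keeper open, stand every glass bar lying on the bench on end in a well of the rack, one to a well and right down on the well's floor (either end down), then swing the keeper back over them until it rests fully home in its catch. Bars may go in any order and in any well; leave the jar, the hammer and the yellow tub where they are.

Things in the scene. Friction and masses are not known exactly. Their poses are not given: they have to be found in the camera images.
- bar0: blue glass bar, square section 18 x 18 mm, 150 mm long, about 0.12 kg; origin at its middle, x along its length (the two ends are alike). Lies on the bench at the start; may be absent
- bar1: green glass bar, square section 18 x 18 mm, 150 mm long, about 0.12 kg; origin at its middle, x along its length (the two ends are alike). Lies on the bench at the start; may be absent
- bar2: orange glass bar, square section 18 x 18 mm, 150 mm long, about 0.12 kg; origin at its middle, x along its length (the two ends are alike). Lies on the bench at the start; may be absent
- bar3: red glass bar, square section 18 x 18 mm, 150 mm long, about 0.12 kg; origin at its middle, x along its length (the two ends are alike). Lies on the bench at the start; may be absent
- rack: brown wooden rack screwed to the bench, a block 66 (x) by 380 (y) by 78 mm high, origin at the centre of its underside. Four square wells in a row along y, open upwards: 31 mm wide, 70 mm deep (floor 8 mm above the bench), 56 mm apart. On it stand two steel posts: at y = +170 mm the keeper's hinge, at y = -170 mm a C-shaped catch (22 mm wide, top 195 mm above the bench), open to +x
- well0 (a point): centre of the mouth of a well of the rack, on its top face 78 mm above the bench, at the rack's y = -84 mm
- well1 (a point): centre of the mouth of a well of the rack, on its top face 78 mm above the bench, at the rack's y = -28 mm
- well2 (a point): centre of the mouth of a well of the rack, on its top face 78 mm above the bench, at the rack's y = 28 mm
- well3 (a point): centre of the mouth of a well of the rack, on its top face 78 mm above the bench, at the rack's y = 84 mm
- keeper (a joint): angle (rad) of the keeper, a flat aluminium bar (22 x 10 mm, 365 mm long) that swings level on an upright hinge and stays where left. 0: closed, over all four wells, its end in the catch against the stop; grows as it swings out to the rack's +x side, 1.57: square to the rack, 1.9: end stop. Its underside is 172 mm above the bench, a seated bar's top 158 mm
- keeper_knob (a point): top of the keeper's red knob, an upright round pin 18 mm in diameter that rises 48 mm over the keeper's top face (from 182 to 230 mm above the bench), 100 mm from the hinge
- keeper_hinge (a point): point on the keeper's upright hinge axis, at mid-thickness of the keeper, 177 mm above the bench
- jar: amber jar, 68 mm in diameter, 110 mm tall, origin at its foot; not part of the job
- hammer: hammer, 240 mm long, lying on the bench; not part of the job
- tub: yellow open plastic tub, 100 x 130 x 55 mm, origin under its centre; not part of the job
Mind the look-alikes: they are no part of the job. Several things look just like the bar0: the one meant starts nearest to the robot's base.

How it is judged:
On the way, in this order (a step that is already met when the one before it is completed fails the run):
1. the keeper is swung open, clear of the wells (value of joint keeper above 1 rad), for 0.2 s.
2. with the keeper open, every bar stands in a well (x of bar0 in the frame of rack between -0.022 and 0.022 m and y of bar0 in the frame of rack between -0.12 and 0.12 m and z of each of bar0, bar1, bar2, bar3 in the frame of rack below 0.095 m and angle between the x axis of each of bar0, bar1, bar2, bar3 and the z axis of rack, either way round below 0.3 rad and x of bar1 in the frame of rack between -0.022 and 0.022 m and y of bar1 in the frame of rack between -0.12 and 0.12 m and x of bar2 in the frame of rack between -0.022 and 0.022 m and y of bar2 in the frame of rack between -0.12 and 0.12 m and x of bar3 in the frame of rack between -0.022 and 0.022 m and y of bar3 in the frame of rack between -0.12 and 0.12 m and value of joint keeper above 0.8 rad), for 0.2 s.
3. the keeper is swung back into its catch (value of joint keeper below 0.05 rad), for 0.2 s.
At the end, for the whole second after the job is handed in: Every bar present stands in a well (its middle within 22 mm of the row of wells and lower than 95 mm above the bench, leaning less than 0.3 rad), at rest, and the keeper is within 0.05 rad of its stop in the catch (x of bar0 in the frame of rack between -0.022 and 0.022 m and y of bar0 in the frame of rack between -0.12 and 0.12 m and z of each of bar0, bar1, bar2, bar3 in the frame of rack below 0.095 m and angle between the x axis of each of bar0, bar1, bar2, bar3 and the z axis of rack, either way round below 0.3 rad and x of bar1 in the frame of rack between -0.022 and 0.022 m and y of bar1 in the frame of rack between -0.12 and 0.12 m and x of bar2 in the frame of rack between -0.022 and 0.022 m and y of bar2 in the frame of rack between -0.12 and 0.12 m and x of bar3 in the frame of rack between -0.022 and 0.022 m and y of bar3 in the frame of rack between -0.12 and 0.12 m and value of joint keeper below 0.05 rad and linear speed of each of bar0, bar1, bar2, bar3 below 0.03 m/s); the robot touches nothing.
It fails at once if the jar is pushed more than 5 cm from its place (distance of jar from where it was at the start of the episode above 0.05 m).
It fails at once if the hammer is pushed more than 5 cm from its place (distance of hammer from where it was at the start of the episode above 0.05 m).
It fails at once if the tub is pushed more than 5 cm from its place (distance of tub from where it was at the start of the episode above 0.05 m).
It fails at once if the jar is tipped over (angle between jar's own z axis and vertical above 0.5 rad).
Of bar0, bar1, bar2, bar3 only 3 to 4 are there at a start; the rules pass over those that are not, and their reading is None.
At some moment in a run one of bar0, bar1, bar2, bar3 may be knocked a few centimetres aside while the robot is not near it.
Once in a run the grip may slacken for a moment while it holds something.
It also fails if it takes over 210 s, if anything falls off the work surface, if the arm or the gripper's body presses on something with over 40 N, if the wrist force passes 120 N, or if a joint passes its speed limit or range.

## Working session

There is one attempt and no reset: what is moved stays moved. The work goes in short steps, Python scripts to look and compute and a tool call to move; the robot and the scene stay as the last step left them, time stands still between calls to the robot, and variables do not carry over. Pictures are saved under pics/ and viewed, at most 14 in all, crops included, and the job is handed in when it is done.

Besides the shell and the picture viewer there is one more tool, called after ">>>" by a JSON object that holds its "api" and its "payload". arm_command: Moves the arm, as the interface text tells. Its arguments: {"type":"object","properties":{"xyz":{"type":"array"},"delta_rot":{"type":"array"},"gripper":{"type":"array"}},"required":["xyz","delta_rot","gripper"]}

```bash
mkdir -p pics
cat > h.py <<'E'
import numpy as np,cv2
from bench import env
def grab(n):
    f=env.grab_frame(n); return f
def ray(f,px):
    p=cv2.undistortPoints(np.array(px,float).reshape(-1,1,2),np.array(f['mtx']),np.array(f['dist_coeffs'])).reshape(-1,2)
    R=np.array(f['R']);t=np.array(f['t'])
    d=np.c_[p,np.ones(len(p))]@R
    return -R.T@t,d
def onz(f,px,z):
    c,d=ray(f,px); return c+d*((z-c[2])/d[:,2])[:,None]
def proj(f,X):
    R=np.array(f['R']);t=np.array(f['t'])
    return cv2.projectPoints(np.array(X,float).reshape(-1,1,3),cv2.Rodrigues(R)[0],t,np.array(f['mtx']),np.array(f['dist_coeffs']))[0].reshape(-1,2)
def save(name,img): cv2.imwrite('pics/'+name,cv2.cvtColor(img,cv2.COLOR_RGB2BGR))
E
python3 - <<'E'
from h import *
for n in('top','side'):
    f=grab(n); save(n+'0.png',f['img']); R=np.array(f['R']);print(n,-R.T@np.array(f['t']),R[2])
s=env.observe();print(s['t'],s['tcp_pos'],s['eef_rot'],s['finger_gap'])
E
```

```text
top [ 0.4634646  -0.01935303  1.37068233] [ 0.12789355  0.01785114 -0.99162724]
side [0.47786254 0.64130084 0.91618074] [ 0.15264094 -0.64667647 -0.74733546]
0.1 [0.2017983  0.64369446 0.23051754] [[-9.54191487e-01  2.99196350e-01 -3.88458229e-04]
 [ 2.99196594e-01  9.54190354e-01 -1.47228307e-03]
 [-6.98386237e-05 -1.52106535e-03 -9.99998841e-01]] 0.9997158303033117
```

View pics/top0.png

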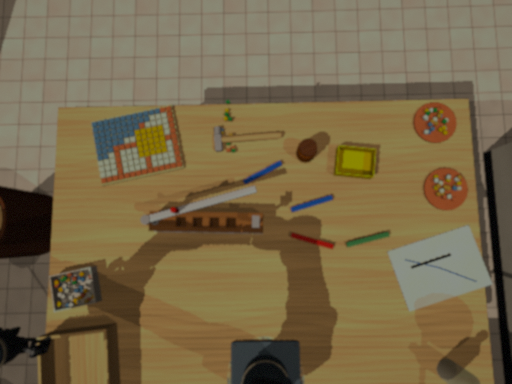

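View pics/side0.png

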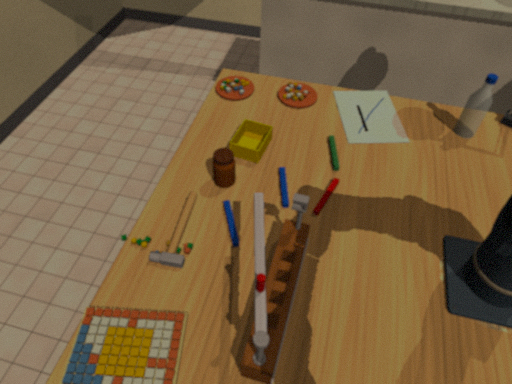

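The top view shows a blue bar at (263,172), a second blue at (313,203), red at (312,240) and green at (368,238). The rack is at (205,222), with the keeper slightly open and its knob at (175,210). No orange bar is visible. bar0 could be either blue bar, and (313,203) looks nearer the base, so I'll measure both.

```bash
cat >> h.py <<'E'
RNG={'blue':((105,120,60),(125,255,255)),'green':((55,100,30),(90,255,200)),'red':((172,150,60),(180,255,255)),'red2':((0,190,90),(4,255,255)),'orange':((8,200,150),(14,255,255))}
def bars(f,col,z=0.009,amin=60):
    hsv=cv2.cvtColor(f['img'],cv2.COLOR_RGB2HSV)
    m=cv2.inRange(hsv,*map(np.array,RNG[col]))
    if col=='red': m|=cv2.inRange(hsv,*map(np.array,RNG['red2']))
    out=[]
    for c in cv2.findContours(m,cv2.RETR_EXTERNAL,cv2.CHAIN_APPROX_NONE)[0]:
        a=cv2.contourArea(c)
        if a<amin: continue
        (cx,cy),(w,h),an=cv2.minAreaRect(c)
        b=cv2.boxPoints(((cx,cy),(w,h),an))
        L=[(b[i]+b[(i+1)%4])/2 for i in range(4)]
        e=(L[0],L[2]) if np.linalg.norm(L[0]-L[2])>np.linalg.norm(L[1]-L[3]) else (L[1],L[3])
        P=onz(f,e,z); d=P[1]-P[0]
        out.append((np.round([cx,cy],1),a,np.round(P.mean(0)[:2],4),round(np.linalg.norm(d),3),round(np.arctan2(d[1],d[0])%np.pi,3)))
    return out
E
python3 - <<'E'
from h import *
for n in('top','side'):
    f=grab(n)
    for c in('blue','green','red','orange'):
        for b in bars(f,c,0.012): print(n,c,*b,round(np.hypot(*b[2]),3))
    if n=='top':
        crop=f['img'][150:265,130:410]; save('crop_top.png',cv2.resize(crop,None,fx=2.8,fy=2.8,interpolation=cv2.INTER_CUBIC))
    else:
        crop=f['img'][160:384,200:350]; save('crop_side.png',cv2.resize(crop,None,fx=2.6,fy=2.6,interpolation=cv2.INTER_CUBIC))
E
```

```text
top blue [311.3 202.9] 115.5 [ 0.5759 -0.1713] 0.144 1.855 0.601
top blue [262.4 172.2] 107.0 [ 0.688  -0.0015] 0.145 2.045 0.688
top green [367.5 238.5] 80.0 [ 0.4492 -0.3606] 0.14 1.808 0.576
top red [312.  240.4] 92.0 [ 0.4456 -0.1693] 0.142 1.284 0.477
side blue [230.5 221.4] 184.5 [ 0.6927 -0.0054] 0.145 2.04 0.693
side blue [283.3 187. ] 154.5 [ 0.5768 -0.1699] 0.153 1.842 0.601
side green [333.2 152.9] 83.5 [ 0.4502 -0.3579] 0.15 1.807 0.575
side red [260.5 282.5] 71.5 [0.5665 0.1576] 0.047 1.812 0.588
```

View pics/crop_top.png

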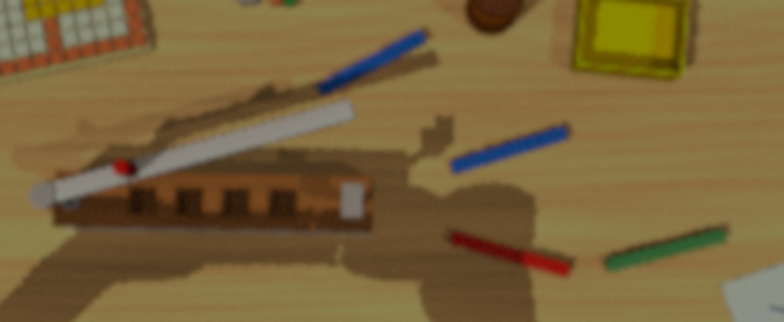

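View pics/crop_side.png

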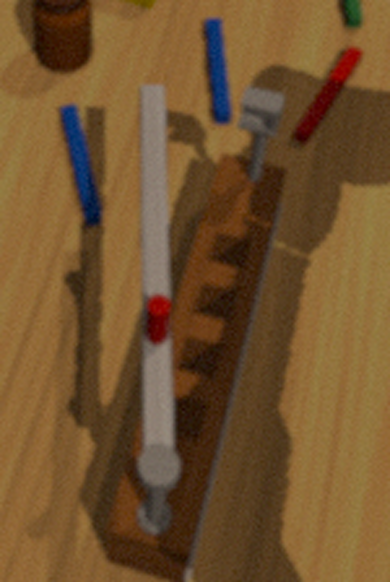

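The second look confirms four bars: blue near (311,203), r=0.60, is bar0; the other blue at (262,172), r=0.69, is the decoy. The others are red (312,240) and green (367,238), and there is no orange. The keeper is a few tenths of a rad open. Next I'll locate the wells, catch, hinge and knob.

```bash
cat > w.py <<'E'
from h import *
G={'top':[(181.1,221.8),(197.9,221.8),(214.3,222.5),(230.7,222.5)],'side':[(271.9,317.7),(276.9,295.4),(282.7,274.6),(290.4,255.4)]}
for n in G:
    f=grab(n); g=cv2.cvtColor(f['img'],cv2.COLOR_RGB2GRAY).astype(float)
    k=cv2.resize(f['img'],None,fx=4,fy=4,interpolation=cv2.INTER_CUBIC); kg=cv2.cvtColor(k,cv2.COLOR_RGB2GRAY)
    for p in G[n]:
        x,y=[int(round(v*4)) for v in p]; r=32
        w=kg[y-r:y+r,x-r:x+r]; th,m=cv2.threshold(w,0,255,cv2.THRESH_BINARY_INV+cv2.THRESH_OTSU)
        c,lab,st,ce=cv2.connectedComponentsWithStats(m)
        l=lab[r,r] or 1+np.argmax(st[1:,4]); q=((ce[l]+[x-r,y-r])+.5)/4-.5
        print(n,th,st[l],np.round(q,1),np.round(onz(f,[q],.078)[0],4))
    hsv=cv2.cvtColor(f['img'],cv2.COLOR_RGB2HSV)
    gm=cv2.inRange(hsv,np.array((0,0,95)),np.array((180,60,255)))
    roi=np.zeros_like(gm); 
    if n=='top': roi[170:240,135:275]=1
    else: roi[185:384,230:320]=1
    c,lab,st,ce=cv2.connectedComponentsWithStats(gm*roi)
    for i in range(1,c):
        if st[i,4]>25: print(n,'grey',st[i],np.round(ce[i],1),onz(f,[ce[i]],.195)[0].round(4),onz(f,[ce[i]],.182)[0].round(4))
        if st[i,4]>200:
            cc=cv2.findContours((lab==i).astype('uint8'),cv2.RETR_EXTERNAL,cv2.CHAIN_APPROX_NONE)[0][0]
            b=cv2.boxPoints(cv2.minAreaRect(cc)); print(b.round(1).tolist(), onz(f,b,.182)[:,:2].round(4).tolist())
    for b in bars(f,'red',.206,8): print(n,'red',*b[:3])
E
python3 w.py
```

```text
top 58.0 [   0   11   64   53 2917] [180.3 223.4] [0.5093 0.2742 0.078 ]
top 55.0 [   0   14   64   50 2420] [196.8 223.8] [0.507 0.219 0.078]
top 55.0 [   0   12   64   52 2462] [213.7 224.4] [0.5041 0.1625 0.078 ]
top 55.0 [   0   12   64   52 2475] [230.4 224.4] [0.503 0.107 0.078]
top grey [178 186  78  28 568] [217.4 199.3] [0.5766 0.1348 0.195 ] [0.5779 0.1365 0.182 ]
[[176.3000030517578, 206.8000030517578], [254.1999969482422, 185.10000610351562], [256.20001220703125, 192.39999389648438], [178.3000030517578, 214.10000610351562]] [[0.5567, 0.2637], [0.6199, 0.0224], [0.5971, 0.0164], [0.5341, 0.2571]]
top grey [141 209  35  15 236] [156.5 216.3] [0.5279 0.3204 0.195 ] [0.5286 0.3242 0.182 ]
[[139.8000030517578, 216.89999389648438], [173.0, 207.1999969482422], [175.1999969482422, 214.8000030517578], [142.0, 224.5]] [[0.5275, 0.3757], [0.5555, 0.2737], [0.5322, 0.2666], [0.5043, 0.3683]]
top grey [252 216   8  12  80] [255.2 221.6] [0.5067 0.0202 0.195 ] [0.5071 0.0206 0.182 ]
top red [312.  240.4] 89.0 [ 0.4482 -0.1479]
top red [173.  209.5] 10.0 [0.5469 0.2678]
side 75.0 [  12 
[... 218 characters left out ...]
  0    0   64   64 3092] [290.9 255.9] [0.5062 0.1051 0.078 ]
side grey [255 193  11  81 695] [259. 234.] [0.5793 0.144  0.195 ] [0.5811 0.135  0.182 ]
[[255.0, 193.0], [265.0, 193.0], [265.0, 273.0], [255.0, 273.0]] [[0.6189, 0.0221], [0.5959, 0.0157], [0.546, 0.2255], [0.5657, 0.2309]]
side grey [294 194  15   9  91] [301.  198.2] [0.5093 0.0201 0.195 ] [0.5099 0.0089 0.182 ]
side grey [254 292  15  55 616] [260.4 320.4] [0.5303 0.3311 0.195 ] [0.5312 0.3255 0.182 ]
[[254.0, 292.0], [268.0, 292.0], [268.0, 346.0], [254.0, 346.0]] [[0.5572, 0.2723], [0.5305, 0.2651], [0.5065, 0.3684], [0.5308, 0.3749]]
side red [259.8 282.4] 70.5 [0.5488 0.2614]
side red [332.3 185. ] 52.5 [ 0.4441 -0.0307]
```

Run:
```python
from h import *
f=grab('top'); g=cv2.cvtColor(f['img'],cv2.COLOR_RGB2GRAY)
print('rows 212..236')
for c in (180,181,189,197,205,213,214,222,230,231): print(c,g[212:237,c].tolist())
for r in (220,221,222): print(r,g[r,172:245].tolist())
a=f['img'][190:240,135:270]; a=cv2.resize(a,None,fx=5.9,fy=5.9,interpolation=cv2.INTER_CUBIC); a=np.clip(a.astype(float)*1.8,0,255).astype('uint8'); save('w1.png',a)
```

```text
rows 212..236
180 [120, 106, 85, 70, 57, 47, 32, 29, 27, 25, 25, 25, 27, 28, 39, 46, 48, 50, 59, 73, 82, 83, 82, 81, 79]
181 [123, 105, 83, 70, 61, 48, 37, 34, 31, 31, 32, 30, 30, 34, 40, 45, 47, 48, 58, 70, 81, 82, 81, 80, 80]
189 [76, 72, 74, 74, 78, 78, 79, 79, 75, 68, 58, 47, 46, 47, 47, 46, 46, 47, 54, 64, 73, 78, 80, 79, 79]
197 [68, 74, 73, 74, 67, 54, 38, 35, 31, 33, 33, 32, 34, 33, 34, 37, 40, 45, 51, 59, 72, 78, 78, 78, 79]
205 [69, 75, 76, 77, 75, 75, 79, 80, 78, 80, 79, 79, 76, 67, 53, 42, 45, 46, 54, 63, 74, 78, 78, 76, 79]
213 [68, 74, 76, 75, 70, 54, 41, 34, 36, 36, 33, 32, 35, 33, 33, 39, 43, 45, 50, 55, 68, 76, 76, 78, 79]
214 [69, 75, 76, 75, 67, 54, 40, 35, 37, 35, 33, 35, 35, 34, 36, 37, 40, 47, 49, 55, 68, 76, 78, 78, 80]
222 [67, 76, 76, 75, 75, 76, 78, 80, 79, 79, 78, 77, 72, 63, 52, 48, 45, 47, 47, 54, 71, 79, 79, 79, 80]
230 [68, 74, 77, 75, 67, 58, 46, 34, 35, 35, 35, 35, 34, 31, 39, 37, 41, 47, 51, 57, 73, 81, 80, 82, 82]
231 [69, 75, 77, 74, 68, 58, 46, 38, 35, 36, 36, 34, 35, 33, 35, 36, 41, 48, 46, 56, 72, 81, 82, 80, 81]
220 [55, 57, 58, 51, 36, 26, 24,
[... 158 characters left out ...]
7, 64, 75, 81, 79, 80, 76, 65, 50, 36, 30, 32, 35, 35, 36, 35, 40, 49, 66, 75, 78, 76, 75, 72, 73, 72, 71]
221 [45, 47, 47, 41, 30, 28, 25, 26, 25, 31, 32, 34, 37, 41, 53, 57, 65, 68, 69, 67, 56, 38, 27, 24, 31, 33, 36, 34, 37, 44, 61, 72, 77, 80, 80, 78, 69, 55, 39, 28, 33, 36, 35, 33, 36, 37, 48, 66, 76, 78, 79, 80, 76, 65, 45, 32, 28, 30, 35, 36, 36, 33, 38, 49, 67, 76, 78, 78, 78, 78, 78, 78, 76]
222 [44, 42, 42, 38, 30, 26, 25, 18, 25, 32, 33, 35, 33, 34, 45, 48, 56, 58, 61, 60, 49, 36, 27, 25, 23, 33, 37, 35, 38, 45, 63, 74, 75, 79, 79, 76, 66, 52, 38, 30, 29, 33, 33, 36, 33, 38, 48, 64, 76, 79, 78, 79, 74, 64, 46, 34, 31, 33, 35, 36, 34, 35, 37, 49, 66, 75, 78, 79, 77, 76, 78, 79, 81]
```

View pics/w1.png

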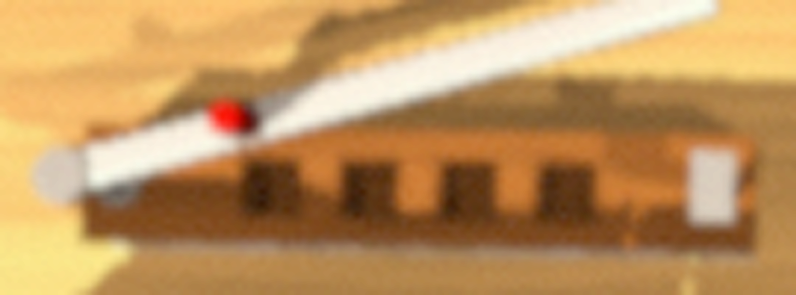

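Run:
```python
from h import *
f=grab('top')
W=onz(f,[(180.1,221.5),(196.85,221.6),(213.7,221.6),(230.4,221.8)],.078);print(W.round(4))
print('upper edge', onz(f,[(135+90/5.9-.4,190+125/5.9-.4),(135+755/5.9-.4,190+140/5.9-.4)],.078).round(4))
print('catch',onz(f,[(135+713/5.9-.4,190+187/5.9-.4)],.195).round(4))
print('hinge',onz(f,[(135+60/5.9-.4,190+174/5.9-.4)],.19).round(4),onz(f,[(135+122/5.9-.4,190+190/5.9-.4)],.078).round(4))
# catch by stereo, knob by stereo
s=grab('side')
def tri(a,b):
    c1,d1=ray(f,[a]);c2,d2=ray(s,[b]);A=np.c_[d1[0],-d2[0]];k=np.linalg.lstsq(A,c2-c1,rcond=None)[0]
    p,q=c1+d1[0]*k[0],c2+d2[0]*k[1];return ((p+q)/2).round(4),np.linalg.norm(p-q).round(4)
print('catch',tri((255.2,221.6),(301,198.2)))
for z in(.2,.23): print('knob',onz(s,[(260.5,275.5)],z),onz(f,[(174,209.5)],z))
print('hinge cap side',onz(s,[(200+160/2.6-.4,160+466/2.6-.4)],.19))
print(s['mtx'])
```

```text
[[0.5155 0.275  0.078 ]
 [0.5143 0.219  0.078 ]
 [0.5133 0.1627 0.078 ]
 [0.5118 0.1069 0.078 ]]
upper edge [[ 0.553   0.377   0.078 ]
 [ 0.5382 -0.0007  0.078 ]]
catch [[0.5077 0.0196 0.195 ]]
hinge [[0.5202 0.3577 0.19  ]] [[0.5159 0.358  0.078 ]]
catch (array([0.508 , 0.0203, 0.1953]), np.float64(0.0025))
knob [[0.5516634  0.24349194 0.2       ]] [[0.54722998 0.2661942  0.2       ]]
knob [[0.54857197 0.26015571 0.23      ]] [[0.5450834  0.25887674 0.23      ]]
hinge cap side [[0.52105048 0.36201448 0.19      ]]
[[406.36684596   0.         253.08203287]
 [  0.         406.36684596 187.4166091 ]
 [  0.           0.           1.        ]]
```

The measurements agree:

| Thing | World position (m) | Check |
|---|---|---|
| Rack centre | (0.5135, 0.190), yaw ≈ -0.034 | – |
| Wells 0..3 | (0.511, 0.106), (0.5126, 0.162), (0.5145, 0.218), (0.516, 0.274) | spacing 56 mm as given |
| Hinge | (0.519, 0.360) | – |
| Knob | (0.5465, 0.262) | 102 mm from the hinge, so keeper angle ≈ 0.3 |
| Catch top | z = 0.195 | matches the description |

Next I'll move above the knob.

>>> {"api": "arm_command", "payload": {"xyz": [[-30,-18,-10],[-34,-20,-10],[-34,-20,-10],[-34,-20,-10],[-34,-20,-10],[-34,-20,-10],[-34,-20,0],[-34,-20,0],[-34,-20,0],[-34,-20,0],[-34,-20,0],[-34,-20,0]], "delta_rot": [[0,0,0],[0,0,0],[0,0,0],[0,0,0],[0,0,0],[0,0,0],[0,0,0],[0,0,0],[0,0,0],[0,0,0],[0,0,0],[0,0,0]], "gripper": [60,60,60,60,60,60,60,60,60,60,60,60]}}

```text
t: 1.45
tcp_pos: [0.5172, 0.2945, 0.2916]
eef_rot: [[-0.954, 0.299, 0.0], [0.299, 0.954, 0.0], [-0.0, 0.0, -1.0]]
contact_force: [1.2, 0.3, -0.9]
finger_gap: 0.706
gripper_force: 0.0
```

>>> {"api": "arm_command", "payload": {"xyz": [[-34,-20,0],[-5,-3,0],[0,0,0],[0,0,0],[0,0,0],[0,0,0],[0,0,0],[0,0,0],[0,0,0],[0,0,0],[0,0,0],[0,0,0]], "delta_rot": [[0,0,0],[0,0,0],[0,0,0.125],[0,0,0.125],[0,0,0.125],[0,0,0.125],[0,0,0.125],[0,0,0.125],[0,0,0.125],[0,0,0.125],[0,0,0],[0,0,0]], "gripper": [60,60,60,60,60,60,60,60,60,60,60,60]}}

```text
t: 2.45
tcp_pos: [0.5463, 0.2628, 0.2913]
eef_rot: [[-0.268, 0.963, -0.0], [0.963, 0.268, -0.0], [-0.0, -0.0, -1.0]]
contact_force: [-0.5, -0.0, 0.4]
finger_gap: 0.702
gripper_force: 0.0
```

```bash
cat >> h.py <<'E'
from scipy.spatial.transform import Rotation as Ro
def plan(p,R=None):
    s=env.observe();T=np.array(s['eef_rot']);d=np.array(p)-s['tcp_pos']
    print('t',s['t'],'tcp',np.round(s['tcp_pos'],4),'gap',round(s['finger_gap']*85.4,1),'F',np.round(s['contact_force'],1),'grip',np.round(s['gripper_force'],1))
    print('q',np.round(s['q'],3)); print('R',np.round(T,3).tolist())
    print('shift mm (tool)',np.round(T.T@d*1000,1))
    if R is not None: print('rotvec',np.round(Ro.from_matrix(T.T@np.array(R)).as_rotvec(),3))
def axes(z,y):
    z=np.array(z,float);z/=np.linalg.norm(z);y=np.array(y,float);y-=z*(y@z);y/=np.linalg.norm(y);return np.c_[np.cross(y,z),y,z]
E
python3 - <<'E'
from h import *
plan([.5465,.262,.195],axes([0,0,-1],[.963,.267,0]))
E
```

```text
t 2.45 tcp [0.5463 0.2628 0.2913] gap 60.0 F [-0.5 -0.   0.4] grip 0.0
q [-0.756  0.447  0.363  1.544 -0.166  1.181 -0.091]
R [[-0.268, 0.963, -0.0], [0.963, 0.268, -0.0], [-0.0, -0.0, -1.0]]
shift mm (tool) [-0.8 -0.1 96.3]
rotvec [-0.     0.     0.001]
```

>>> {"api": "arm_command", "payload": {"xyz": [[0,0,25],[0,0,25],[0,0,25],[0,0,17],[0,0,0],[0,0,0],[0,0,0],[0,0,0],[0,0,0],[0,0,0],[0,0,0],[0,0,0]], "delta_rot": [[0,0,0],[0,0,0],[0,0,0],[0,0,0],[0,0,0],[0,0,0],[0,0,0],[0,0,0],[0,0,0],[0,0,0],[0,0,0],[0,0,0]], "gripper": [60,60,60,60,60,5,5,5,5,5,5,5]}}

```text
t: 3.45
tcp_pos: [0.5474, 0.2628, 0.2009]
eef_rot: [[-0.264, 0.964, 0.002], [0.964, 0.264, 0.001], [0.001, 0.003, -1.0]]
contact_force: [0.1, -0.6, 6.7]
finger_gap: 0.188
gripper_force: 58.4
```

>>> {"api": "arm_command", "payload": {"xyz": [[0.2,5,0],[0.6,10,0],[0.6,11,0],[0.6,11,0],[0.6,11,0],[0.6,11,0],[0.6,11,0],[0.6,11,0],[0.6,11,0],[0.6,11,0],[0.6,11,0],[0.6,11,0]], "delta_rot": [[0,0,-0.05],[0,0,-0.1],[0,0,-0.11],[0,0,-0.11],[0,0,-0.11],[0,0,-0.11],[0,0,-0.11],[0,0,-0.11],[0,0,-0.11],[0,0,-0.11],[0,0,-0.11],[0,0,-0.11]], "gripper": [5,5,5,5,5,5,5,5,5,5,5,5]}}

```text
t: 4.45
tcp_pos: [0.6218, 0.3539, 0.201]
eef_rot: [[-0.999, 0.049, 0.003], [0.049, 0.999, 0.001], [-0.003, 0.001, -1.0]]
contact_force: [1.2, -0.7, 5.3]
finger_gap: 0.189
gripper_force: 58.4
```

Run:
```python
from h import *
plan([.619,.36,.2])
```

```text
t 4.45 tcp [0.6218 0.3539 0.201 ] gap 16.1 F [ 1.2 -0.7  5.3] grip 58.4
q [-0.577  0.659 -0.012  1.357  0.009  1.122  0.931]
R [[-0.999, 0.049, 0.003], [0.049, 0.999, 0.001], [-0.003, 0.001, -1.0]]
shift mm (tool) [3.1 5.9 1. ]
```

>>> {"api": "arm_command", "payload": {"xyz": [[0.6,11,0],[0.6,11,0],[0.3,5,0],[0,0,0],[0,0,0],[0,0,0],[0,0,0],[0,0,0],[0,0,-20],[0,0,-35],[0,0,-40],[0,0,-40]], "delta_rot": [[0,0,-0.11],[0,0,-0.11],[0,0,-0.05],[0,0,0],[0,0,0],[0,0,0],[0,0,0],[0,0,0],[0,0,0],[0,0,0],[0,0,0],[0,0,0]], "gripper": [5,5,5,5,50,50,50,50,50,50,50,50]}}

```text
t: 5.45
tcp_pos: [0.6172, 0.3803, 0.3354]
eef_rot: [[-0.977, -0.214, -0.001], [-0.214, 0.977, -0.001], [0.002, -0.001, -1.0]]
contact_force: [0.3, 0.6, 0.7]
finger_gap: 0.586
gripper_force: 0.0
```

```bash
cat > g.py <<'E'
import sys
from h import *
# grasp pose: bar centre c, T direction angle a, offset s toward T, tilt g, TCP height zt
def gp(c,a,s=.045,g=np.radians(44),zt=.011,up=0):
    T=np.array([np.cos(a),np.sin(a),0]); z=-T*np.sin(g)+np.array([0,0,-np.cos(g)])
    y=np.array([-T[1],T[0],0]); R=axes(z,y)
    # point on tool axis at bar-axis height .009 must lie at bar centre + s*T
    m=(np.array([c[0],c[1],.009])+s*T); p=m+z*((zt-.009)/z[2])
    return p-z*up,R
E
python3 - <<'E'
from g import *
f=grab('top');save('top1.png',f['img'])
for c in('blue','green','red'):
    for b in bars(f,c,.012): print(c,*b)
p,R=gp((.5765,-.1705),1.85-np.pi)
print(p,R.round(3).tolist());plan(p+[0,0,.2],R)
for a in(R,R@np.diag([-1,-1,1])):print(Ro.from_matrix(np.array(env.observe()['eef_rot']).T@a).as_rotvec())
E
```

```text
blue [311.2 203. ] 104.0 [ 0.5753 -0.1709] 0.143 1.842
blue [262.4 171.9] 103.0 [ 0.6893 -0.0017] 0.143 2.045
green [367.5 238.6] 82.5 [ 0.4492 -0.3606] 0.14 1.808
red [311.8 240.3] 89.0 [ 0.446  -0.1684] 0.142 1.273
[ 0.58943383 -0.21561397  0.011     ] [[-0.198, 0.961, -0.191], [0.691, 0.276, 0.668], [0.695, 0.0, -0.719]]
t 5.5 tcp [0.6191 0.3817 0.3453] gap 50.1 F [-2.2 -1.   7.4] grip 0.0
q [-0.581  0.603 -0.076  1.078  0.044  1.451  1.139]
R [[-0.977, -0.214, 0.009], [-0.214, 0.977, 0.006], [-0.01, 0.004, -1.0]]
shift mm (tool) [ 158.2 -577.6  130.3]
rotvec [-0.566  0.619  1.431]
[-0.56629613  0.61886176  1.43115927]
[-0.6285281  -0.57514142 -1.54255767]
```

View pics/top1.png

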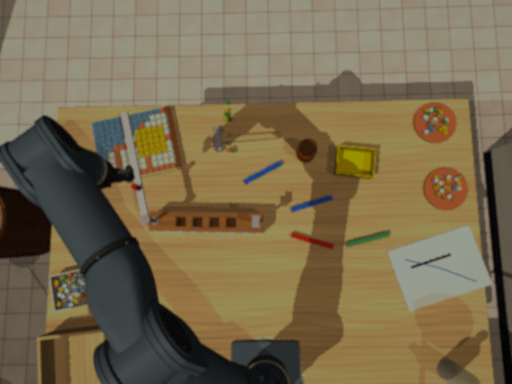

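The top view shows the keeper swung well open (from (148,220) up to (127,115)), with the wells and all the bars clear. Next is bar0, the blue at (311,203).

>>> {"api": "arm_command", "payload": {"xyz": [[8,-20,0],[10,-38,0],[10,-38,0],[10,-38,0],[10,-38,0],[10,-38,0],[10,-38,0],[10,-38,0],[10,-38,0],[10,-38,0],[10,-38,0],[10,-38,0]], "delta_rot": [[0,0,0],[0,0,0],[0,0,0],[0,0,0],[0,0,0],[0,0,0],[0,0,0],[0,0,0],[0,0,0],[0,0,0],[0,0,0],[0,0,0]], "gripper": [50,50,50,50,50,50,50,50,50,50,50,50]}}

```text
t: 6.5
tcp_pos: [0.5959, -0.0742, 0.3345]
eef_rot: [[-0.977, -0.214, 0.0], [-0.214, 0.977, 0.0], [-0.0, 0.0, -1.0]]
contact_force: [0.5, -0.7, -0.2]
finger_gap: 0.583
gripper_force: 0.0
```

>>> {"api": "arm_command", "payload": {"xyz": [[10,-38,0],[10,-38,0],[10,-38,0],[10,-26,0],[0,0,0],[0,0,0],[0,0,0],[0,0,0],[0,0,0],[0,0,0],[0,0,0],[0,0,0]], "delta_rot": [[0,0,0],[0,0,0],[0,0,0],[0,0,0],[-0.04,0.044,0.102],[-0.04,0.044,0.102],[-0.04,0.044,0.102],[-0.04,0.044,0.102],[-0.04,0.044,0.102],[-0.04,0.044,0.102],[-0.04,0.044,0.102],[-0.04,0.044,0.102]], "gripper": [50,50,50,50,50,50,50,50,50,50,50,50]}}

```text
t: 7.5
tcp_pos: [0.5877, -0.2173, 0.3342]
eef_rot: [[-0.754, 0.6, -0.265], [0.499, 0.787, 0.362], [0.426, 0.141, -0.894]]
contact_force: [0.4, 0.3, 0.5]
finger_gap: 0.59
gripper_force: 0.0
```

>>> {"api": "arm_command", "payload": {"xyz": [[0,0,0],[0,0,0],[0,0,0],[0,0,0],[0,0,0],[0,0,0],[0,0,0],[0,0,0],[0,0,0]], "delta_rot": [[-0.04,0.044,0.102],[-0.04,0.044,0.102],[-0.04,0.044,0.102],[-0.04,0.044,0.102],[-0.04,0.044,0.102],[-0.04,0.044,0.102],[0,0,0],[0,0,0],[0,0,0]], "gripper": [50,50,50,50,50,50,50,50,50]}}

```text
t: 8.25
tcp_pos: [0.5877, -0.2173, 0.3346]
eef_rot: [[-0.201, 0.959, -0.201], [0.698, 0.284, 0.657], [0.687, -0.008, -0.726]]
contact_force: [0.2, -0.1, -0.6]
finger_gap: 0.588
gripper_force: 0.0
```

Run:
```python
from g import *
p,R=gp((.576,-.1705),1.845-np.pi)
plan(p,R);print(p)
```

```text
t 8.25 tcp [ 0.5877 -0.2173  0.3346] gap 50.2 F [ 0.2 -0.1 -0.6] grip 0.0
q [ 0.466  0.8    0.194  0.996 -0.604  1.965  0.873]
R [[-0.201, 0.959, -0.201], [0.698, 0.284, 0.657], [0.687, -0.008, -0.726]]
shift mm (tool) [-221.5    4.1  235.9]
rotvec [-0.016  0.01   0.005]
[ 0.5887081  -0.21567807  0.011     ]
```

>>> {"api": "arm_command", "payload": {"xyz": [[-19,0.4,20],[-19,0.4,20],[-19,0.4,20],[-19,0.4,20],[-19,0.4,20],[-19,0.4,20],[-19,0.4,20],[-19,0.4,20],[-19,0.4,20],[-19,0.4,20],[0,0,0]], "delta_rot": [[0,0,0],[0,0,0],[0,0,0],[0,0,0],[0,0,0],[0,0,0],[0,0,0],[0,0,0],[0,0,0],[0,0,0],[-0.015,0.01,0.005]], "gripper": [50,50,50,50,50,50,50,50,50,50,50]}}

```text
t: 9.17
tcp_pos: [0.5879, -0.2143, 0.0543]
eef_rot: [[-0.192, 0.962, -0.194], [0.69, 0.273, 0.671], [0.698, -0.005, -0.716]]
contact_force: [-0.6, 1.4, -1.2]
finger_gap: 0.59
gripper_force: 0.0
```

Run:
```python
from g import *
p,R=gp((.576,-.1705),1.845-np.pi)
plan(p,R);print(p)
f=grab('side');save('s1.png',cv2.resize(f['img'][100:300,150:400],None,fx=2.8,fy=2.8,interpolation=cv2.INTER_CUBIC))
for b in bars(f,'blue',.012)+bars(grab('top'),'blue',.012): print(*b)
```

```text
t 9.1667 tcp [ 0.5879 -0.2143  0.0543] gap 50.4 F [-0.6  1.4 -1.2] grip 0.0
q [ 0.473  1.04   0.163  1.257 -0.598  1.536  1.114]
R [[-0.192, 0.962, -0.194], [0.69, 0.273, 0.671], [0.698, -0.005, -0.716]]
shift mm (tool) [-31.3   0.6  30. ]
rotvec [-0.005 -0.005 -0.002]
[ 0.5887081  -0.21567807  0.011     ]
[230.7 223.1] 197.5 [ 6.906e-01 -3.000e-04] 0.154 2.046
[283.2 187. ] 158.5 [ 0.5771 -0.1698] 0.153 1.857
[311.3 202.9] 111.5 [ 0.5759 -0.1713] 0.144 1.853
[262.5 171.9] 104.0 [ 0.689  -0.0018] 0.143 2.045
```

View pics/s1.png

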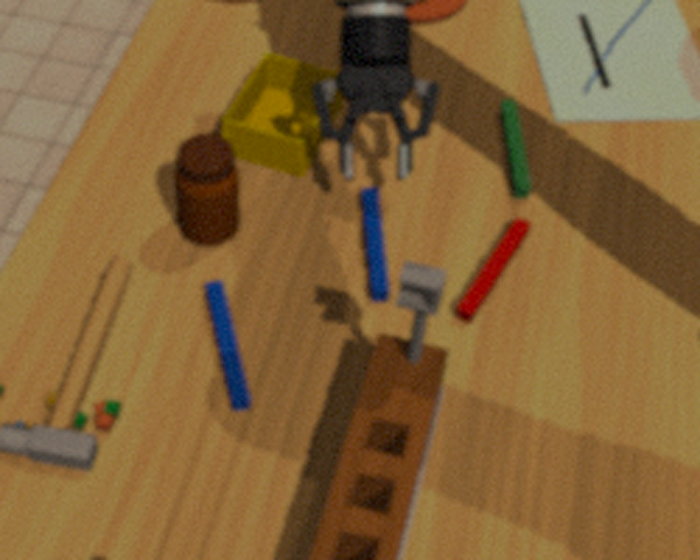

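The crop shows the fingers above the far end of the blue bar (375,190), with the tub's near corner at (305,170) close by. I'll check the tub clearance before going down.

Run:
```python
from g import *
for n in('top','side'):
    f=grab(n);hsv=cv2.cvtColor(f['img'],cv2.COLOR_RGB2HSV)
    m=cv2.inRange(hsv,np.array((22,170,60)),np.array((32,255,255)))
    if n=='top': m[:, :325]=0; m[:,395:]=0; m[:130]=0;m[190:]=0
    else: m[:115]=0;m[170:]=0;m[:,:222]=0;m[:,280:]=0
    c=np.vstack(cv2.findContours(m,cv2.RETR_EXTERNAL,cv2.CHAIN_APPROX_NONE)[0]); b=cv2.boxPoints(cv2.minAreaRect(c))
    print(n,b.round(0).tolist(),onz(f,b,.055)[:,:2].round(3).tolist())
p,R=gp((.576,-.1705),1.845-np.pi)
for k in(.073,.1,.13,.17):
    for sy in(-.045,.045):
        for sx in(-.04,.04): print(k,sy,sx,(p-R[:,2]*k+R[:,1]*sy+R[:,0]*sx).round(3))
```

```text
top [[334.0, 175.0], [337.0, 143.0], [376.0, 147.0], [374.0, 179.0]] [[0.667, -0.246], [0.777, -0.26], [0.762, -0.396], [0.652, -0.381]]
side [[224.0, 151.0], [243.0, 113.0], [275.0, 128.0], [257.0, 167.0]] [[0.775, -0.224], [0.772, -0.423], [0.649, -0.375], [0.664, -0.186]]
0.073 -0.045 -0.04 [ 0.567 -0.304  0.036]
0.073 -0.045 0.04 [ 0.551 -0.249  0.091]
0.073 0.045 -0.04 [ 0.654 -0.28   0.036]
0.073 0.045 0.04 [ 0.638 -0.225  0.091]
0.1 -0.045 -0.04 [ 0.572 -0.322  0.055]
0.1 -0.045 0.04 [ 0.556 -0.267  0.111]
0.1 0.045 -0.04 [ 0.659 -0.298  0.055]
0.1 0.045 0.04 [ 0.643 -0.243  0.111]
0.13 -0.045 -0.04 [ 0.578 -0.342  0.077]
0.13 -0.045 0.04 [ 0.562 -0.287  0.132]
0.13 0.045 -0.04 [ 0.664 -0.318  0.077]
0.13 0.045 0.04 [ 0.649 -0.263  0.132]
0.17 -0.045 -0.04 [ 0.585 -0.369  0.106]
0.17 -0.045 0.04 [ 0.57  -0.314  0.161]
0.17 0.045 -0.04 [ 0.672 -0.345  0.106]
0.17 0.045 0.04 [ 0.656 -0.289  0.161]
```

Run:
```python
from g import *
p,R=gp((.576,-.1705),1.848-np.pi,s=.03)
plan(p,R);print(p)
```

```text
t 9.3667 tcp [ 0.5894 -0.218   0.0604] gap 49.9 F [ 0.4  0.3 -0.5] grip 0.0
q [ 0.475  1.032  0.166  1.253 -0.599  1.54   1.111]
R [[-0.193, 0.963, -0.187], [0.694, 0.268, 0.668], [0.694, -0.001, -0.72]]
shift mm (tool) [-21.7   0.   47.7]
rotvec [ 0.003  0.001 -0.005]
[ 0.58473857 -0.20121238  0.011     ]
```

>>> {"api": "arm_command", "payload": {"xyz": [[6,0,6],[6.5,0,6],[-9,0,9],[-9,0,9],[-9,0,9],[-7.2,0,8.7],[0,0,0],[0,0,0]], "delta_rot": [[0,0,0],[0,0,0],[0,0,0],[0,0,0],[0,0,0],[0,0,0],[0,0,0],[0,0,0]], "gripper": [50,50,50,50,50,50,50,50]}}

```text
t: 10.03
tcp_pos: [0.583, -0.2005, 0.0076]
eef_rot: [[-0.188, 0.964, -0.189], [0.692, 0.267, 0.67], [0.696, -0.005, -0.718]]
contact_force: [-0.4, -0.3, -0.1]
finger_gap: 0.588
gripper_force: 0.0
```

>>> {"api": "arm_command", "payload": {"xyz": [[0,0,0],[0,0,0],[0,0,0],[0,0,0],[0,0,0],[0,0,0],[0,0,0],[0,0,0]], "delta_rot": [[0,0,0],[0,0,0],[0,0,0],[0,0,0],[0,0,0],[0,0,0],[0,0,0],[0,0,0]], "gripper": [5,5,5,5,5,5,5,5]}}

```text
t: 10.7
tcp_pos: [0.5841, -0.2012, 0.0097]
eef_rot: [[-0.19, 0.964, -0.187], [0.694, 0.267, 0.669], [0.695, -0.002, -0.719]]
contact_force: [0.6, -4.6, 6.5]
finger_gap: 0.192
gripper_force: 59.7
```

Run:
```python
from g import *
p,R=gp((.576,-.1705),1.848-np.pi,s=.03)
plan(p,R)
# insertion pose: well at W, tool leaning outward to angle b; tilt i from vertical
```

```text
t 10.7 tcp [ 0.5841 -0.2012  0.0097] gap 16.4 F [ 0.6 -4.6  6.5] grip 59.7
q [ 0.464  1.076  0.155  1.309 -0.614  1.449  1.147]
R [[-0.19, 0.964, -0.187], [0.694, 0.267, 0.669], [0.695, -0.002, -0.719]]
shift mm (tool) [ 0.8  0.7 -1. ]
rotvec [ 0.003  0.    -0.007]
```

Bar gripped (same opening as on the 18 mm knob). Now the lift, and I'll work out the insertion pose.

>>> {"api": "arm_command", "payload": {"xyz": [[8,0,-8],[18,0,-19],[20,0,-21],[20,0,-21],[20,0,-21],[20,0,-21],[20,0,-21],[20,0,-21],[20,0,-21],[20,0,-21],[20,0,-21],[0,0,0]], "delta_rot": [[0,0,0],[0,0,0],[0,0,0],[0,0,0],[0,0,0],[0,0,0],[0,0,0],[0,0,0],[0,0,0],[0,0,0],[0,0,0],[0,0,0]], "gripper": [5,5,5,5,5,5,5,5,5,5,5,5]}}

```text
t: 11.7
tcp_pos: [0.5859, -0.2028, 0.3137]
eef_rot: [[-0.195, 0.963, -0.184], [0.695, 0.268, 0.667], [0.691, 0.003, -0.722]]
contact_force: [0.1, -0.5, 0.1]
finger_gap: 0.191
gripper_force: 63.5
```

```bash
cat >> g.py <<'E'
# insertion: Rg,pg = tool pose at the grasp, c,a = bar centre/T angle; lean angle b; bar bottom height hb over well W
def ip(Rg,pg,c,a,W,b,hb):
    Rg=np.array(Rg);T=np.array([np.cos(a),np.sin(a),0]);Tt=Rg.T@T;Tt[1]=0;Tt/=np.linalg.norm(Tt)
    ct=Rg.T@(np.array([c[0],c[1],.009])-pg)
    # tool y horizontal, bar up = z
    y=np.array([-np.sin(b),np.cos(b),0]); up=np.array([0,0,1.]); o=np.cross(up,y)
    Bt=np.c_[Tt,[0,1,0],np.cross(Tt,[0,1,0])]; Bw=np.c_[up,y,np.cross(up,y)]
    R=Bw@Bt.T
    return np.array([W[0],W[1],hb+.075])-R@ct,R,ct
WELL=[(.5107,.106),(.5126,.162),(.5145,.218),(.5164,.274)]
GB=dict(Rg=[[-0.19,0.964,-0.187],[0.694,0.267,0.669],[0.695,-0.002,-0.719]],pg=np.array([.5841,-.2012,.0097]),c=(.576,-.1705),a=1.848-np.pi)
E
python3 - <<'E'
from g import *
for b in(0.,.25):
    p,R,ct=ip(**GB,W=WELL[0],b=b,hb=.11); print(b,p.round(3),R.round(3).tolist(),ct.round(3)); plan(p,R)
E
```

```text
0.0 [0.51  0.106 0.217] [[-0.695, 0.0, 0.719], [0.0, 1.0, 0.0], [-0.719, 0.0, -0.695]] [0.022 0.    0.023]
t 11.7 tcp [ 0.5859 -0.2028  0.3137] gap 16.3 F [ 0.1 -0.5  0.1] grip 63.5
q [ 0.456  0.786  0.188  1.084 -0.61   1.89   0.894]
R [[-0.195, 0.963, -0.184], [0.695, 0.268, 0.667], [0.691, 0.003, -0.722]]
shift mm (tool) [162.2   9.3 289.6]
rotvec [-0.026 -1.32  -1.423]
0.25 [0.51  0.105 0.217] [[-0.673, -0.247, 0.697], [-0.172, 0.969, 0.178], [-0.719, 0.0, -0.695]] [0.022 0.    0.023]
t 11.7 tcp [ 0.5859 -0.2028  0.3137] gap 16.3 F [ 0.1 -0.5  0.1] grip 63.5
q [ 0.456  0.786  0.188  1.084 -0.61   1.89   0.894]
R [[-0.195, 0.963, -0.184], [0.695, 0.268, 0.667], [0.691, 0.003, -0.722]]
shift mm (tool) [162.1   9.4 289.4]
rotvec [-0.031 -1.214 -1.686]
```

Run:
```python
from g import *
for b in(np.pi-.4,np.pi,np.pi+.25):
    p,R,ct=ip(**GB,W=WELL[0],b=b,hb=.11); print(b,p.round(3),R.round(3).tolist()); plan(p,R)
    T=np.array(env.observe()['eef_rot']); rv=Ro.from_matrix(R@T.T).as_rotvec(); print('world rv',rv)
```

```text
2.741592653589793 [0.511 0.106 0.217] [[0.64, -0.389, -0.663], [-0.27, -0.921, 0.28], [-0.719, 0.0, -0.695]]
t 11.7 tcp [ 0.5859 -0.2028  0.3137] gap 16.3 F [ 0.1 -0.5  0.1] grip 63.5
q [ 0.456  0.786  0.188  1.084 -0.61   1.89   0.894]
R [[-0.195, 0.963, -0.184], [0.695, 0.268, 0.667], [0.691, 0.003, -0.722]]
shift mm (tool) [162.3  10.9 289.6]
rotvec [ 0.048 -0.813  2.381]
world rv [-1.23026519  1.40331511 -1.68887104]
3.141592653589793 [0.511 0.106 0.217] [[0.695, -0.0, -0.719], [-0.0, -1.0, 0.0], [-0.719, 0.0, -0.695]]
t 11.7 tcp [ 0.5859 -0.2028  0.3137] gap 16.3 F [ 0.1 -0.5  0.1] grip 63.5
q [ 0.456  0.786  0.188  1.084 -0.61   1.89   0.894]
R [[-0.195, 0.963, -0.184], [0.695, 0.268, 0.667], [0.691, 0.003, -0.722]]
shift mm (tool) [162.5  10.9 289.8]
rotvec [ 0.041 -1.068  1.988]
world rv [-1.40170719  1.06782585 -1.41040795]
3.391592653589793 [0.511 0.107 0.217] [[0.673, 0.247, -0.697], [0.172, -0.969, -0.178], [-0.719, 0.0, -0.695]]
t 11.7 tcp [ 0.5859 -0.2028  0.3137] gap 16.3 F [ 0.1 -0.5  0.1] grip 63.5
q [ 0.456  0.786  0.188  1.084 -0.61   1.89   0.894]
R [[-0.195, 0.963, -0.184], [0.695, 0.268, 0.667], [0.691, 0.003, -0.722]]
shift mm (tool) [162.6  10.8 290. ]
rotvec [ 0.036 -1.198  1.732]
world rv [-1.47891441  0.85861853 -1.22876794]
```

Run:
```python
from g import *
p,R,ct=ip(**GB,W=WELL[1],b=np.pi+.2,hb=.225); print(p); plan(p,R)
```

```text
[0.51320698 0.16252087 0.33175205]
t 11.7 tcp [ 0.5859 -0.2028  0.3137] gap 16.3 F [ 0.1 -0.5  0.1] grip 63.5
q [ 0.456  0.786  0.188  1.084 -0.61   1.89   0.894]
R [[-0.195, 0.963, -0.184], [0.695, 0.268, 0.667], [0.691, 0.003, -0.722]]
shift mm (tool) [280.7  27.9 243.9]
rotvec [ 0.037 -1.174  1.783]
```

>>> {"api": "arm_command", "payload": {"xyz": [[14,1.4,12],[27,2.7,23],[28,2.8,24],[28,2.8,24],[28,2.8,24],[28,2.8,25],[28,2.8,25],[28,2.8,25],[28,2.8,25],[28,2.8,24],[16,1.2,13],[0,0,0]], "delta_rot": [[0,0,0],[0,0,0],[0,0,0],[0,0,0],[0,0,0],[0,0,0],[0,0,0],[0,0,0],[0,0,0],[0,0,0],[0,0,0],[0,0,0]], "gripper": [5,5,5,5,5,5,5,5,5,5,5,5]}}

```text
t: 12.7
tcp_pos: [0.5098, 0.1687, 0.3287]
eef_rot: [[-0.195, 0.961, -0.194], [0.69, 0.275, 0.67], [0.697, -0.003, -0.717]]
contact_force: [-0.1, -0.0, -1.6]
finger_gap: 0.19
gripper_force: 63.2
```

>>> {"api": "arm_command", "payload": {"xyz": [[0,0,0],[0,0,0],[0,0,0],[0,0,0],[0,0,0],[0,0,0],[0,0,0],[0,0,0],[0,0,0]], "delta_rot": [[0.002,-0.065,0.099],[0.002,-0.065,0.099],[0.002,-0.065,0.099],[0.002,-0.065,0.099],[0.002,-0.065,0.099],[0.002,-0.065,0.099],[0.002,-0.065,0.099],[0.002,-0.065,0.099],[0.002,-0.065,0.099]], "gripper": [5,5,5,5,5,5,5,5,5]}}

```text
t: 13.45
tcp_pos: [0.5122, 0.1627, 0.328]
eef_rot: [[0.52, 0.795, -0.312], [0.854, -0.493, 0.167], [-0.021, -0.354, -0.935]]
contact_force: [-1.0, 0.3, -1.4]
finger_gap: 0.191
gripper_force: 63.2
```

Run:
```python
from g import *
p,R,ct=ip(**GB,W=WELL[1],b=np.pi+.2,hb=.225); plan(p,R)
```

```text
t 13.45 tcp [0.5122 0.1627 0.328 ] gap 16.3 F [-1.   0.3 -1.4] grip 63.2
q [-0.461  0.484  0.374  1.448 -0.37   1.554 -0.586]
R [[0.52, 0.795, -0.312], [0.854, -0.493, 0.167], [-0.021, -0.354, -0.935]]
shift mm (tool) [ 0.3 -0.4 -3.8]
rotvec [ 0.012 -0.582  0.889]
```

>>> {"api": "arm_command", "payload": {"xyz": [[0,0,0],[0,0,0],[0,0,0],[0,0,0],[0,0,0],[0,0,0],[0,0,0],[0,0,0],[0,0,0],[0,0,0],[0,0,0]], "delta_rot": [[0.001,-0.065,0.099],[0.001,-0.065,0.099],[0.001,-0.065,0.099],[0.001,-0.065,0.099],[0.001,-0.065,0.099],[0.001,-0.065,0.099],[0.001,-0.065,0.099],[0.001,-0.065,0.099],[0.001,-0.065,0.099],[0,0,0],[0,0,0]], "gripper": [5,5,5,5,5,5,5,5,5,5,5]}}

```text
t: 14.37
tcp_pos: [0.5016, 0.1596, 0.3113]
eef_rot: [[0.701, 0.261, -0.664], [0.238, -0.963, -0.127], [-0.673, -0.069, -0.737]]
contact_force: [0.1, -1.2, -0.9]
finger_gap: 0.19
gripper_force: 63.3
```

Run:
```python
from g import *
p,R,ct=ip(**GB,W=WELL[1],b=np.pi+.2,hb=.225); plan(p,R)
f=grab('side');save('s2.png',cv2.resize(f['img'][100:384,150:400],None,fx=2.1,fy=2.1,interpolation=cv2.INTER_CUBIC))
```

```text
t 14.3667 tcp [0.5016 0.1596 0.3113] gap 16.2 F [ 0.1 -1.2 -0.9] grip 63.3
q [-0.348  0.742  0.036  1.15  -0.118  1.988 -1.598]
R [[0.701, 0.261, -0.664], [0.238, -0.963, -0.127], [-0.673, -0.069, -0.737]]
shift mm (tool) [ -4.9  -1.2 -23.2]
rotvec [-0.005 -0.061  0.094]
```

View pics/s2.png

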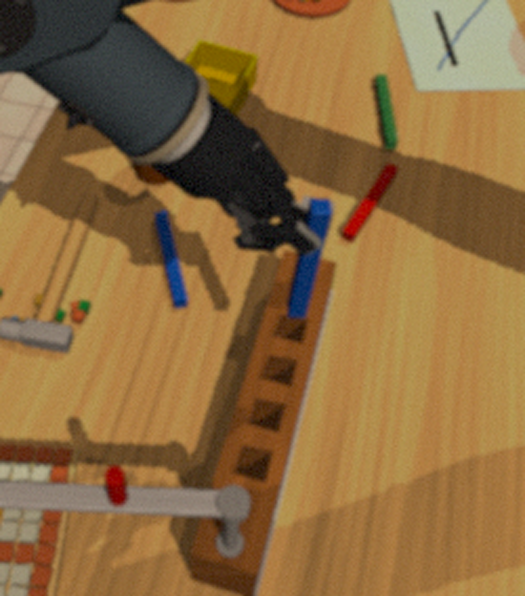

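The picture shows the bar nearly upright in the fingers, above the wells, with joint 6 at its limit. Lowering should free it.

Run:
```python
from g import *
p,R,ct=ip(**GB,W=WELL[1],b=np.pi+.2,hb=.13); plan(p,R)
```

```text
t 14.4167 tcp [0.502  0.159  0.3119] gap 16.4 F [ 0.1 -0.4 -0.6] grip 63.3
q [-0.35   0.741  0.041  1.149 -0.118  1.988 -1.597]
R [[0.703, 0.26, -0.662], [0.236, -0.963, -0.127], [-0.671, -0.067, -0.738]]
shift mm (tool) [59.1  4.5 47.6]
rotvec [-0.004 -0.063  0.092]
```

>>> {"api": "arm_command", "payload": {"xyz": [[15,1,12],[15,1,12],[15,1,12],[14,1.5,11],[0,0,0],[0,0,0],[0,0,0],[0,0,0]], "delta_rot": [[0,0,0],[0,0,0],[0,0,0],[0,0,0],[-0.002,-0.03,0.046],[-0.002,-0.03,0.046],[0,0,0],[0,0,0]], "gripper": [5,5,5,5,5,5,5,5]}}

```text
t: 15.08
tcp_pos: [0.5137, 0.1634, 0.2372]
eef_rot: [[0.684, 0.2, -0.701], [0.138, -0.98, -0.145], [-0.716, 0.003, -0.698]]
contact_force: [0.9, 0.2, -1.1]
finger_gap: 0.186
gripper_force: 63.3
```

Run:
```python
from g import *
p,R,ct=ip(**GB,W=WELL[1],b=np.pi+.2,hb=.095); plan(p,R)
for n in('top','side'):
    f=grab(n); hsv=cv2.cvtColor(f['img'],cv2.COLOR_RGB2HSV); m=cv2.inRange(hsv,*map(np.array,RNG['blue']))
    for c in cv2.findContours(m,cv2.RETR_EXTERNAL,cv2.CHAIN_APPROX_NONE)[0]:
        if cv2.contourArea(c)>25: print(n,cv2.contourArea(c),cv2.boxPoints(cv2.minAreaRect(c)).round(1).tolist())
    print(proj(f,[[*WELL[1],.078],[*WELL[1],.12],[*WELL[1],.27],[*WELL[1],.17]]).round(1).tolist())
f=grab('side');save('s3.png',cv2.resize(f['img'][170:330,220:340],None,fx=4,fy=4,interpolation=cv2.INTER_CUBIC))
```

```text
t 15.0833 tcp [0.5137 0.1634 0.2372] gap 15.9 F [ 0.9  0.2 -1.1] grip 63.3
q [-0.362  0.851  0.065  1.16  -0.125  1.928 -1.664]
R [[0.684, 0.2, -0.701], [0.138, -0.98, -0.145], [-0.716, 0.003, -0.698]]
shift mm (tool) [25.   0.7 25.2]
rotvec [ 0.003 -0.005 -0.001]
top 109.0 [[243.60000610351562, 179.39999389648438], [279.29998779296875, 160.60000610351562], [281.1000061035156, 164.0], [245.39999389648438, 182.8000030517578]]
[[213.9, 221.8], [212.1, 221.4], [204.4, 219.4], [209.7, 220.8]]
side 146.0 [[281.5, 265.0], [283.29998779296875, 241.39999389648438], [291.20001220703125, 242.0], [289.3999938964844, 265.6000061035156]]
side 100.5 [[286.0, 221.0], [295.0, 221.0], [295.0, 236.0], [286.0, 236.0]]
side 98.0 [[227.8000030517578, 221.3000030517578], [233.39999389648438, 220.0], [238.89999389648438, 244.10000610351562], [233.3000030517578, 245.39999389648438]]
side 57.5 [[488.0, 74.0], [497.0, 74.0], [497.0, 83.0], [488.0, 83.0]]
[[283.5, 275.6], [284.9, 266.2], [290.8, 226.5], [286.7, 254.1]]
```

View pics/s3.png

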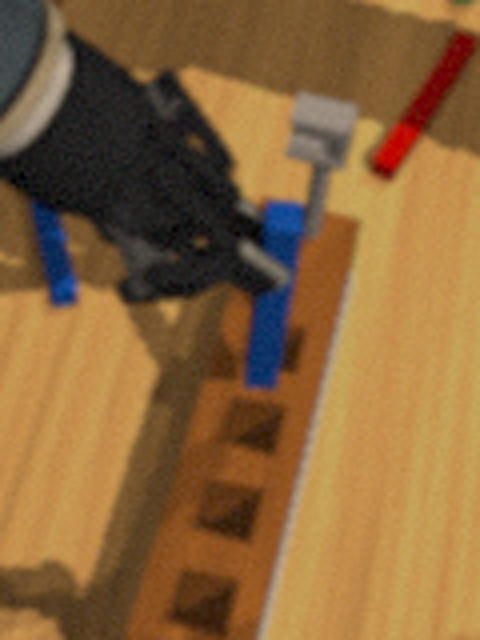

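Bar bottom seen at (285.5,265.3), against (285.3,264) expected over well1 (mouth at (283.5,275.6)). It is aligned and upright, so I'll lower it in.

>>> {"api": "arm_command", "payload": {"xyz": [[8,0.3,8],[8,0.2,8],[9,0.2,9],[10,0,10],[10,0,10],[10,0,10],[0,0,0]], "delta_rot": [[0,0,0],[0,0,0],[0,0,0],[0,0,0],[0,0,0],[0,0,0],[0,0,0]], "gripper": [5,5,5,5,5,5,5]}}

```text
t: 15.82
tcp_pos: [0.5108, 0.1624, 0.1558]
eef_rot: [[0.679, 0.199, -0.706], [0.136, -0.98, -0.145], [-0.721, 0.002, -0.693]]
contact_force: [-1.2, 0.7, -1.1]
finger_gap: 0.189
gripper_force: 63.3
```

Run:
```python
from g import *
p,R,ct=ip(**GB,W=WELL[1],b=np.pi+.2,hb=.012); plan(p,R)
```

```text
t 15.8167 tcp [0.5108 0.1624 0.1558] gap 16.1 F [-1.2  0.7 -1.1] grip 63.3
q [-0.356  0.923  0.052  1.235 -0.12   1.788 -1.655]
R [[0.679, 0.199, -0.706], [0.136, -0.98, -0.145], [-0.721, 0.002, -0.693]]
shift mm (tool) [28.3  0.2 24. ]
rotvec [ 0.002  0.002 -0.002]
```

>>> {"api": "arm_command", "payload": {"xyz": [[8,0,6],[8,0,6],[7,0,6],[4,0,4],[0,0,0],[0,0,0],[0,0,0],[0,0,0],[0,0,0],[0,0,0]], "delta_rot": [[0,0,0],[0,0,0],[0,0,0],[0,0,0],[0,0,0],[0,0,0],[0,0,0],[0,0,0],[0,0,0],[0,0,0]], "gripper": [5,5,5,5,5,36,36,36,36,36]}}

```text
t: 16.65
tcp_pos: [0.5152, 0.1633, 0.125]
eef_rot: [[0.683, 0.199, -0.703], [0.137, -0.98, -0.144], [-0.717, 0.002, -0.697]]
contact_force: [-0.3, 0.7, -0.7]
finger_gap: 0.422
gripper_force: 0.0
```

>>> {"api": "arm_command", "payload": {"xyz": [[0,0,-10],[0,0,-25],[0,0,-30],[0,0,-30],[0,0,-30],[0,0,-30],[0,0,0]], "delta_rot": [[0,0,0],[0,0,0],[0,0,0],[0,0,0],[0,0,0],[0,0,0],[0,0,0]], "gripper": [36,36,36,36,36,36,36]}}

```text
t: 17.23
tcp_pos: [0.5921, 0.1782, 0.2171]
eef_rot: [[0.737, 0.191, -0.648], [0.147, -0.981, -0.123], [-0.66, -0.004, -0.751]]
contact_force: [-0.4, 0.1, 1.3]
finger_gap: 0.422
gripper_force: 0.0
```

```bash
cat > look.py <<'E'
from g import *
import sys
F={n:grab(n) for n in('top','side')}
for n,f in F.items():
    hsv=cv2.cvtColor(f['img'],cv2.COLOR_RGB2HSV)
    for col in('blue','green','red'):
        for b in bars(f,col,.012,40): print(n,col,*b)
for i in range(3):
  print('well',i,'exp top .158:',[proj(f,[[*WELL[i],.158]]).round(1).tolist()[0] for f in F.values()])
E
python3 look.py
python3 - <<'E'
from g import *
p,R=gp((.4497,-.3593),1.808-np.pi,s=.035);plan(p+[0,0,.25],R);print(p)
E
```

```text
top blue [262.4 171.9] 103.0 [ 0.6893 -0.0017] 0.143 2.045
top green [367.5 238.6] 79.0 [ 0.449  -0.3606] 0.14 1.799
top red [312.1 240.3] 91.5 [ 0.4459 -0.1694] 0.142 1.279
side blue [283.5 267.2] 173.5 [0.5204 0.0998] 0.079 1.63
side blue [492.5  78.5] 60.5 [-0.1181 -0.9634] 0.037 0.288
side green [333.7 156. ] 70.5 [ 0.4466 -0.3428] 0.113 1.807
side red [204.6 331. ] 90.5 [0.6596 0.309 ] 0.038 2.038
side red [325.6 195.9] 140.5 [ 0.4479 -0.1682] 0.152 1.279
well 0 exp top .158: [[228.2, 221.2], [292.0, 236.7]]
well 1 exp top .158: [[210.3, 220.9], [286.3, 257.1]]
well 2 exp top .158: [[192.5, 220.6], [280.1, 279.2]]
t 17.3333 tcp [0.59   0.1787 0.2143] gap 36.0 F [-0.1  0.1 -0. ] grip 0.0
q [-0.38   0.969  0.167  0.921 -0.181  1.988 -1.618]
R [[0.732, 0.193, -0.654], [0.146, -0.981, -0.125], [-0.665, -0.004, -0.746]]
shift mm (tool) [-211.3  537.6  123.2]
rotvec [ 0.032  1.131 -1.741]
[ 0.45837834 -0.39519726  0.011     ]
```

>>> {"api": "arm_command", "payload": {"xyz": [[0,0,0],[0,0,0],[0,0,-5],[0,0,-5],[0,0,-5],[0,0,-5],[0,0,-5],[0,0,-5],[0,0,-5],[0,0,-5],[0,0,-5],[0,0,-5]], "delta_rot": [[0.002,0.066,-0.102],[0.002,0.066,-0.102],[0.002,0.066,-0.102],[0.002,0.066,-0.102],[0.002,0.066,-0.102],[0.002,0.066,-0.102],[0.002,0.066,-0.102],[0.002,0.066,-0.102],[0.002,0.066,-0.102],[0.002,0.066,-0.102],[0.002,0.066,-0.102],[0.002,0.066,-0.102]], "gripper": [50,50,50,50,50,50,50,50,50,50,50,50]}}

```text
t: 18.33
tcp_pos: [0.6066, 0.1745, 0.2587]
eef_rot: [[0.279, 0.943, -0.179], [0.897, -0.189, 0.401], [0.344, -0.273, -0.898]]
contact_force: [-0.5, 0.5, -0.2]
finger_gap: 0.583
gripper_force: 0.0
```

>>> {"api": "arm_command", "payload": {"xyz": [[0,0,0],[0,0,0],[0,0,0],[0,0,0],[0,0,0],[0,0,0]], "delta_rot": [[0.002,0.066,-0.102],[0.002,0.066,-0.102],[0.002,0.066,-0.102],[0.002,0.066,-0.102],[0.002,0.066,-0.102],[0,0,0]], "gripper": [50,50,50,50,50,50]}}

```text
t: 18.83
tcp_pos: [0.6071, 0.1706, 0.2554]
eef_rot: [[-0.159, 0.973, -0.17], [0.702, 0.232, 0.673], [0.694, -0.013, -0.72]]
contact_force: [-1.2, -1.0, -1.7]
finger_gap: 0.584
gripper_force: 0.0
```

```bash
python3 look.py
python3 - <<'E'
from g import *
p,R=gp((.4497,-.3593),1.808-np.pi,s=.035);plan(p+[0,0,.25],R);print(p)
E
```

```text
top green [374.9 236.8] 60.0 [ 0.4549 -0.3863] 0.087 1.8
side blue [283.9 267.4] 165.5 [0.5192 0.1003] 0.079 1.671
side blue [232.3 230.2] 109.0 [0.6787 0.0232] 0.1 2.046
side green [333.7 153. ] 100.5 [ 0.4488 -0.3579] 0.15 1.807
side red [204.5 330.5] 87.0 [0.6603 0.3079] 0.039 1.902
side red [325.4 195.5] 155.5 [ 0.4489 -0.1695] 0.148 1.286
well 0 exp top .158: [[228.2, 221.2], [292.0, 236.7]]
well 1 exp top .158: [[210.3, 220.9], [286.3, 257.1]]
well 2 exp top .158: [[192.5, 220.6], [280.1, 279.2]]
t 18.9333 tcp [0.6074 0.1734 0.2576] gap 50.0 F [-0.   0.5  0.2] grip 0.0
q [ 0.343  0.677 -0.544  1.525 -0.465  1.17   0.327]
R [[-0.155, 0.973, -0.169], [0.706, 0.229, 0.67], [0.691, -0.015, -0.722]]
shift mm (tool) [-375.8 -275.3 -358.5]
rotvec [-0.007  0.005 -0.015]
[ 0.45837834 -0.39519726  0.011     ]
```

>>> {"api": "arm_command", "payload": {"xyz": [[-12,-9,-12],[-25,-18,-24],[-25,-18,-24],[-25,-18,-24],[-25,-18,-24],[-25,-18,-24],[-25,-18,-24],[-25,-18,-24],[-25,-18,-24],[-25,-18,-24],[-25,-18,-24],[-25,-18,-24]], "delta_rot": [[0,0,0],[0,0,0],[0,0,0],[0,0,0],[0,0,0],[0,0,0],[0,0,0],[0,0,0],[0,0,0],[0,0,0],[0,0,0],[0,0,0]], "gripper": [50,50,50,50,50,50,50,50,50,50,50,50]}}

```text
t: 19.93
tcp_pos: [0.4991, -0.2615, 0.2626]
eef_rot: [[-0.159, 0.973, -0.169], [0.707, 0.232, 0.669], [0.69, -0.013, -0.724]]
contact_force: [1.4, 0.2, 0.3]
finger_gap: 0.584
gripper_force: 0.0
```

>>> {"api": "arm_command", "payload": {"xyz": [[-25,-18,-24],[-25,-18,-24],[-25,-18,-23],[-13,-14,-10],[0,0,0],[0,0,0]], "delta_rot": [[0,0,0],[0,0,0],[0,0,0],[0,0,0],[0,0,0],[0,0,0]], "gripper": [50,50,50,50,50,50]}}

```text
t: 20.43
tcp_pos: [0.4611, -0.3933, 0.26]
eef_rot: [[-0.157, 0.973, -0.168], [0.706, 0.23, 0.67], [0.69, -0.013, -0.723]]
contact_force: [-0.2, 0.5, -0.2]
finger_gap: 0.584
gripper_force: 0.0
```

```bash
python3 look.py
python3 - <<'E'
from g import *
p,R=gp((.4495,-.359),1.806-np.pi,s=.035);plan(p,R);print(p)
E
```

```text
top blue [262.4 171.9] 103.0 [ 0.6893 -0.0017] 0.143 2.045
top green [367.5 238.6] 79.0 [ 0.4491 -0.3606] 0.14 1.808
top red [312.1 240.2] 101.5 [ 0.4464 -0.1695] 0.142 1.279
side blue [284.  267.4] 163.5 [0.519  0.1001] 0.079 1.682
side blue [230.6 222.9] 191.5 [ 0.6911 -0.0009] 0.154 2.043
side green [333.4 152.9] 88.5 [ 0.4497 -0.3582] 0.15 1.801
side red [204.5 330.5] 75.5 [0.6603 0.3079] 0.039 1.902
side red [325.6 195.1] 160.0 [ 0.4484 -0.1712] 0.148 1.29
well 0 exp top .158: [[228.2, 221.2], [292.0, 236.7]]
well 1 exp top .158: [[210.3, 220.9], [286.3, 257.1]]
well 2 exp top .158: [[192.5, 220.6], [280.1, 279.2]]
t 20.5333 tcp [ 0.462  -0.3915  0.2607] gap 49.8 F [ 0.3 -0.1  0.3] grip 0.0
q [ 0.983  0.887 -0.397  1.012 -0.165  1.894  0.854]
R [[-0.162, 0.972, -0.169], [0.705, 0.233, 0.67], [0.691, -0.011, -0.723]]
shift mm (tool) [-174.3   -1.9  178.8]
rotvec [-0.008  0.005 -0.007]
[ 0.45810653 -0.39491454  0.011     ]
```

>>> {"api": "arm_command", "payload": {"xyz": [[-10,0,10],[-20,0,20],[-20,0,20],[-20,0,20],[-20,0,20],[-20,0,20],[-20,-1,20],[-18,-1,20],[-13,0,14],[-7,0,8],[0,0,0],[0,0,0]], "delta_rot": [[-0.008,0.005,-0.007],[0,0,0],[0,0,0],[0,0,0],[0,0,0],[0,0,0],[0,0,0],[0,0,0],[0,0,0],[0,0,0],[0,0,0],[0,0,0]], "gripper": [50,50,50,50,50,50,50,50,50,50,50,50]}}

```text
t: 21.53
tcp_pos: [0.4598, -0.3948, 0.0202]
eef_rot: [[-0.167, 0.973, -0.16], [0.699, 0.232, 0.676], [0.695, 0.001, -0.719]]
contact_force: [0.7, 0.5, 0.4]
finger_gap: 0.583
gripper_force: 0.0
```

Run:
```python
from g import *
p,R=gp((.4495,-.359),1.806-np.pi,s=.035);plan(p,R);print(p)
```

```text
t 21.5333 tcp [ 0.4598 -0.3948  0.0202] gap 49.8 F [0.7 0.5 0.4] grip 0.0
q [ 0.997  1.117 -0.377  1.167 -0.084  1.54   0.975]
R [[-0.167, 0.973, -0.16], [0.699, 0.232, 0.676], [0.695, 0.001, -0.719]]
shift mm (tool) [-6.2 -1.7  6.8]
rotvec [ 0.002 -0.001 -0.   ]
[ 0.45810653 -0.39491454  0.011     ]
```

>>> {"api": "arm_command", "payload": {"xyz": [[-3,-1,3.5],[-3,-0.5,3.5],[0,0,0],[0,0,0],[0,0,0],[0,0,0],[0,0,0],[0,0,0],[0,0,0],[0,0,0],[0,0,0],[0,0,0]], "delta_rot": [[0,0,0],[0,0,0],[0,0,0],[0,0,0],[0,0,0],[0,0,0],[0,0,0],[0,0,0],[0,0,0],[0,0,0],[0,0,0],[0,0,0]], "gripper": [50,50,50,5,5,5,5,5,5,5,5,5]}}

```text
t: 22.53
tcp_pos: [0.4577, -0.3954, 0.0107]
eef_rot: [[-0.167, 0.973, -0.16], [0.7, 0.231, 0.676], [0.695, 0.001, -0.719]]
contact_force: [0.7, -3.0, 5.1]
finger_gap: 0.193
gripper_force: 59.3
```

Run:
```python
from g import *
p,R=gp((.4495,-.359),1.806-np.pi,s=.035);plan(p,R)
s=env.observe()
import json;json.dump(dict(Rg=np.array(s['eef_rot']).tolist(),pg=list(map(float,s['tcp_pos'])),c=(.4495,-.359),a=1.806-np.pi),open('gg.json','w'))
```

```text
t 22.5333 tcp [ 0.4577 -0.3954  0.0107] gap 16.4 F [ 0.7 -3.   5.1] grip 59.3
q [ 0.999  1.127 -0.375  1.172 -0.08   1.526  0.98 ]
R [[-0.167, 0.973, -0.16], [0.7, 0.231, 0.676], [0.695, 0.001, -0.719]]
shift mm (tool) [0.5 0.5 0.1]
rotvec [ 0.002  0.    -0.001]
```

>>> {"api": "arm_command", "payload": {"xyz": [[8,0,-8],[18,0,-19],[20,0,-21],[20,0,-21],[20,0,-21],[20,0,-21],[20,0,-21],[20,0,-21],[20,0,-21],[20,0,-21],[20,0,-21],[0,0,0]], "delta_rot": [[0,0,0],[0,0,0],[0,0,0],[0,0,0],[0,0,0],[0,0,0],[0,0,0],[0,0,0],[0,0,0],[0,0,0],[0,0,0],[0,0,0]], "gripper": [5,5,5,5,5,5,5,5,5,5,5,5]}}

```text
t: 23.53
tcp_pos: [0.4601, -0.3979, 0.3138]
eef_rot: [[-0.171, 0.973, -0.152], [0.705, 0.229, 0.671], [0.688, 0.008, -0.726]]
contact_force: [1.2, -1.0, 0.2]
finger_gap: 0.193
gripper_force: 59.3
```

Run:
```python
from g import *
import json
G=json.load(open('gg.json'));G['pg']=np.array(G['pg'])
p,R,ct=ip(**G,W=WELL[2],b=np.pi+.3,hb=.22);print(p,ct);plan(p,R)
```

```text
[0.51598377 0.21892896 0.33234397] [0.0256909  0.00044898 0.02715534]
t 23.5333 tcp [ 0.4601 -0.3979  0.3138] gap 16.5 F [ 1.2 -1.   0.2] grip 59.3
q [ 1.004  0.862 -0.442  0.93  -0.17   1.986  0.815]
R [[-0.171, 0.973, -0.152], [0.705, 0.229, 0.671], [0.688, 0.008, -0.726]]
shift mm (tool) [438.1 195.7 392. ]
rotvec [ 0.043 -1.24   1.637]
```

>>> {"api": "arm_command", "payload": {"xyz": [[14,6,12],[27,12,24],[27,12,24],[27,12,24],[27,12,24],[27,12,24],[27,12,24],[27,12,24],[27,12,24],[27,12,24],[27,12,24],[27,12,24]], "delta_rot": [[0,0,0],[0,0,0],[0,0,0],[0,0,0],[0,0,0],[0,0,0],[0,0,0],[0,0,0],[0,0,0],[0,0,0],[0,0,0],[0,0,0]], "gripper": [5,5,5,5,5,5,5,5,5,5,5,5]}}

```text
t: 24.53
tcp_pos: [0.4952, 0.0409, 0.3266]
eef_rot: [[-0.166, 0.973, -0.161], [0.7, 0.231, 0.676], [0.695, -0.0, -0.719]]
contact_force: [0.7, 0.4, -0.6]
finger_gap: 0.192
gripper_force: 59.3
```

>>> {"api": "arm_command", "payload": {"xyz": [[27,12,24],[27,12,24],[27,12,24],[27,12,24],[19,9,20],[0,0,0],[0,0,0]], "delta_rot": [[0,0,0],[0,0,0],[0,0,0],[0,0,0],[0,0,0],[0,0,0],[0,0,0]], "gripper": [5,5,5,5,5,5,5]}}

```text
t: 25.12
tcp_pos: [0.5101, 0.2214, 0.3315]
eef_rot: [[-0.169, 0.972, -0.164], [0.699, 0.236, 0.676], [0.695, 0.0, -0.719]]
contact_force: [-0.1, -1.0, -1.6]
finger_gap: 0.189
gripper_force: 59.2
```

```bash
cat > nx.py <<'E'
from g import *
import json,sys
G=json.load(open('gg.json'));G['pg']=np.array(G['pg'])
p,R,ct=ip(**G,W=WELL[int(sys.argv[1])],b=np.pi+float(sys.argv[2]),hb=float(sys.argv[3]));plan(p,R)
E
python3 nx.py 2 .3 .22
```

```text
t 25.1167 tcp [0.5101 0.2214 0.3315] gap 16.1 F [-0.1 -1.  -1.6] grip 59.2
q [ 0.388  0.475 -0.65   1.708 -0.544  1.132  0.286]
R [[-0.169, 0.972, -0.164], [0.699, 0.236, 0.676], [0.695, 0.0, -0.719]]
shift mm (tool) [-2.1  5.2 -3.3]
rotvec [ 0.029 -1.239  1.645]
```

>>> {"api": "arm_command", "payload": {"xyz": [[0,5,0],[0,0,0],[0,0,0],[0,0,0],[0,0,0],[0,0,0],[0,0,0],[0,0,0],[0,0,0],[0,0,0],[0,0,0],[0,0,0]], "delta_rot": [[0.002,-0.073,0.097],[0.002,-0.073,0.097],[0.002,-0.073,0.097],[0.002,-0.073,0.097],[0.002,-0.073,0.097],[0.002,-0.073,0.097],[0.002,-0.073,0.097],[0.002,-0.073,0.097],[0.002,-0.073,0.097],[0.002,-0.073,0.097],[0.002,-0.073,0.097],[0.002,-0.073,0.097]], "gripper": [5,5,5,5,5,5,5,5,5,5,5,5]}}

```text
t: 26.12
tcp_pos: [0.5166, 0.2195, 0.3319]
eef_rot: [[0.65, 0.618, -0.443], [0.668, -0.742, -0.055], [-0.363, -0.26, -0.895]]
contact_force: [0.3, 0.1, -0.5]
finger_gap: 0.189
gripper_force: 59.2
```

>>> {"api": "arm_command", "payload": {"xyz": [[0,0,0],[0,0,0],[0,0,0],[0,0,0],[0,0,0]], "delta_rot": [[0.002,-0.073,0.097],[0.002,-0.073,0.097],[0.002,-0.073,0.097],[0,0,0],[0,0,0]], "gripper": [5,5,5,5,5]}}

```text
t: 26.53
tcp_pos: [0.5122, 0.2185, 0.3252]
eef_rot: [[0.688, 0.423, -0.59], [0.409, -0.897, -0.166], [-0.599, -0.127, -0.79]]
contact_force: [-0.0, -0.5, -0.6]
finger_gap: 0.19
gripper_force: 59.3
```

```bash
python3 nx.py 2 .3 .15
```

```text
t 26.5333 tcp [0.5122 0.2185 0.3252] gap 16.2 F [-0.  -0.5 -0.6] grip 59.3
q [-0.413  0.737 -0.032  1.067 -0.09   1.988 -1.541]
R [[0.688, 0.423, -0.59], [0.409, -0.897, -0.166], [-0.599, -0.127, -0.79]]
shift mm (tool) [40.4  9.2 47.4]
rotvec [-0.002 -0.145  0.189]
```

Lower it, then finish the rotation.

>>> {"api": "arm_command", "payload": {"xyz": [[12,2,13],[14,3,17],[14,4,17],[0,0,0],[0,0,0],[0,0,0],[0,0,0]], "delta_rot": [[0,0,0],[0,0,0],[0,0,0],[0,-0.072,0.095],[0,-0.072,0.095],[0,0,0],[0,0,0]], "gripper": [5,5,5,5,5,5,5]}}

```text
t: 27.12
tcp_pos: [0.5094, 0.2166, 0.2586]
eef_rot: [[0.671, 0.294, -0.681], [0.211, -0.956, -0.205], [-0.711, -0.006, -0.703]]
contact_force: [-0.4, -0.8, -0.4]
finger_gap: 0.191
gripper_force: 59.3
```

```bash
python3 nx.py 2 .3 .12
```

```text
t 27.1167 tcp [0.5094 0.2166 0.2586] gap 16.3 F [-0.4 -0.8 -0.4] grip 59.3
q [-0.41   0.853 -0.035  1.083 -0.089  1.989 -1.717]
R [[0.671, 0.294, -0.681], [0.211, -0.956, -0.205], [-0.711, -0.006, -0.703]]
shift mm (tool) [23.6 -0.1 13.5]
rotvec [-0.005 -0.012  0.003]
```

>>> {"api": "arm_command", "payload": {"xyz": [[12,0,7],[11.6,0,6.5],[0,0,0],[0,0,0]], "delta_rot": [[0,0,0],[0,0,0],[-0.005,-0.012,0.003],[0,0,0]], "gripper": [5,5,5,5]}}

```text
t: 27.45
tcp_pos: [0.5159, 0.2198, 0.2311]
eef_rot: [[0.663, 0.294, -0.688], [0.202, -0.956, -0.214], [-0.72, 0.003, -0.693]]
contact_force: [0.7, -0.4, -1.7]
finger_gap: 0.186
gripper_force: 59.3
```

```bash
cat > chk.py <<'E'
import sys
from g import *
w=WELL[int(sys.argv[1])];col=sys.argv[2];hb=float(sys.argv[3])
f=grab('side');hsv=cv2.cvtColor(f['img'],cv2.COLOR_RGB2HSV); m=cv2.inRange(hsv,*map(np.array,RNG[col]))
if col=='red': m|=cv2.inRange(hsv,*map(np.array,RNG['red2']))
for c in cv2.findContours(m,cv2.RETR_EXTERNAL,cv2.CHAIN_APPROX_NONE)[0]:
    if cv2.contourArea(c)>20: print(cv2.contourArea(c),cv2.boxPoints(cv2.minAreaRect(c)).round(1).tolist())
o=[[w[0]+a,w[1]+b,h] for h in(hb,hb+.15) for a,b in((-.009,-.009),(-.009,.009),(.009,-.009),(.009,.009))]
P=proj(f,o);print('expected bottom corners',P[:4].round(1).tolist(),'top',P[4:].round(1).tolist())
E
python3 nx.py 2 .3 .055;python3 chk.py 2 green .12
```

```text
t 27.45 tcp [0.5159 0.2198 0.2311] gap 15.9 F [ 0.7 -0.4 -1.7] grip 59.3
q [-0.414  0.895 -0.033  1.075 -0.084  1.97  -1.719]
R [[0.663, 0.294, -0.688], [0.202, -0.956, -0.214], [-0.72, 0.003, -0.693]]
shift mm (tool) [45.8  0.7 44.3]
rotvec [ 0.001  0.001 -0.003]
131.0 [[274.79998779296875, 289.6000061035156], [278.0, 264.0], [286.3999938964844, 265.0], [283.20001220703125, 290.6000061035156]]
94.5 [[278.0, 248.0], [288.0, 248.0], [288.0, 263.0], [278.0, 263.0]]
expected bottom corners [[283.8, 285.3], [282.1, 292.6], [275.7, 283.3], [273.9, 290.6]] top [[289.8, 246.8], [287.9, 254.7], [280.5, 244.7], [278.5, 252.6]]
```

The green bar is aligned over well2, so I'll insert it.

>>> {"api": "arm_command", "payload": {"xyz": [[9,0.3,9],[9,0.4,9],[9,0,9],[9,0,9],[9,0,8],[0,0,0]], "delta_rot": [[0,0,0],[0,0,0],[0,0,0],[0,0,0],[0,0,0],[0,0,0]], "gripper": [5,5,5,5,5,5]}}

```text
t: 28.0
tcp_pos: [0.5153, 0.2186, 0.1657]
eef_rot: [[0.663, 0.293, -0.689], [0.201, -0.956, -0.214], [-0.721, 0.004, -0.693]]
contact_force: [-0.2, 0.0, -1.0]
finger_gap: 0.192
gripper_force: 59.3
```

```bash
python3 nx.py 2 .3 .012;python3 chk.py 2 green .055
```

```text
t 28.0 tcp [0.5153 0.2186 0.1657] gap 16.4 F [-0.2  0.  -1. ] grip 59.3
q [-0.411  0.949 -0.036  1.135 -0.077  1.856 -1.71 ]
R [[0.663, 0.293, -0.689], [0.201, -0.956, -0.214], [-0.721, 0.004, -0.693]]
shift mm (tool) [30.3 -0.3 28.1]
rotvec [ 0.001  0.003 -0.004]
88.0 [[273.70001220703125, 301.70001220703125], [275.20001220703125, 283.3999938964844], [282.20001220703125, 284.0], [280.70001220703125, 302.29998779296875]]
102.0 [[276.0, 264.0], [286.0, 264.0], [286.0, 278.0], [276.0, 278.0]]
expected bottom corners [[281.7, 299.0], [280.0, 306.2], [274.0, 297.1], [272.2, 304.2]] top [[287.0, 264.8], [285.2, 272.5], [278.2, 262.8], [276.3, 270.4]]
```

>>> {"api": "arm_command", "payload": {"xyz": [[8,0,7],[8,0,7],[8,0,7],[4.5,0,5],[0,0,0],[0,0,0],[0,0,0],[0,0,0],[0,0,0],[0,0,0]], "delta_rot": [[0,0,0],[0,0,0],[0,0,0],[0,0,0],[0,0,0],[0,0,0],[0,0,0],[0,0,0],[0,0,0],[0,0,0]], "gripper": [5,5,5,5,5,36,36,36,36,36]}}

```text
t: 28.88
tcp_pos: [0.5175, 0.2193, 0.1306]
eef_rot: [[0.666, 0.293, -0.686], [0.202, -0.956, -0.213], [-0.718, 0.003, -0.696]]
contact_force: [0.5, 0.3, -0.0]
finger_gap: 0.422
gripper_force: 0.0
```

>>> {"api": "arm_command", "payload": {"xyz": [[0,0,-10],[0,0,-25],[0,0,-30],[0,0,-30],[0,0,-30],[0,0,-30],[0,0,0]], "delta_rot": [[0,0,0],[0,0,0],[0,0,0],[0,0,0],[0,0,0],[0,0,0],[0,0,0]], "gripper": [36,36,36,36,36,36,36]}}

```text
t: 29.47
tcp_pos: [0.5919, 0.2437, 0.2337]
eef_rot: [[0.76, 0.29, -0.582], [0.234, -0.957, -0.171], [-0.607, -0.006, -0.795]]
contact_force: [0.7, -0.5, 1.7]
finger_gap: 0.422
gripper_force: 0.0
```

```bash
python3 look.py; python3 chk.py 2 green .008
python3 - <<'E'
from g import *
p,R=gp((.4475,-.170),1.283-np.pi,s=.035);plan(p+[0,0,.25],R);print(p)
E
```

```text
top blue [262.4 171.9] 103.0 [ 0.6893 -0.0017] 0.143 2.045
top red [311.8 240.4] 91.0 [ 0.4457 -0.1683] 0.142 1.283
side blue [283.7 267.2] 146.0 [0.5198 0.0999] 0.079 1.65
side blue [229.7 221.9] 180.5 [ 0.6942 -0.003 ] 0.145 2.051
side blue [491.9  78.4] 58.5 [-0.1159 -0.9639] 0.034 2.948
side green [277.8 288.6] 144.0 [0.5216 0.1622] 0.073 1.634
side red [204.6 331. ] 90.5 [0.6596 0.309 ] 0.038 2.038
side red [325.7 196. ] 148.5 [ 0.4476 -0.1678] 0.15 1.277
well 0 exp top .158: [[228.2, 221.2], [292.0, 236.7]]
well 1 exp top .158: [[210.3, 220.9], [286.3, 257.1]]
well 2 exp top .158: [[192.5, 220.6], [280.1, 279.2]]
154.0 [[271.5, 301.0], [276.1000061035156, 274.5], [283.8999938964844, 275.8999938964844], [279.20001220703125, 302.3999938964844]]
expected bottom corners [[280.2, 308.1], [278.7, 315.1], [272.8, 306.3], [271.2, 313.2]] top [[285.2, 276.5], [283.4, 284.0], [276.8, 274.5], [274.9, 282.0]]
t 29.6167 tcp [0.59   0.2425 0.2289] gap 36.4 F [-0.8  0.   0. ] grip 0.0
q [-0.381  0.951 -0.109  0.859 -0.027  1.988 -1.753]
R [[0.754, 0.289, -0.59], [0.23, -0.957, -0.175], [-0.615, -0.003, -0.788]]
shift mm (tool) [-238.2  384.4  143.5]
rotvec [ 0.053  1.302 -1.071]
[ 0.4370174  -0.20541245  0.011     ]
```

>>> {"api": "arm_command", "payload": {"xyz": [[0,0,0],[0,0,0],[0,0,-5],[0,0,-5],[0,0,-5],[0,0,-5],[0,0,-5],[0,0,-5],[0,0,0],[0,0,0],[0,0,0],[0,0,0]], "delta_rot": [[0.004,0.093,-0.076],[0.004,0.093,-0.076],[0.004,0.093,-0.076],[0.004,0.093,-0.076],[0.004,0.093,-0.076],[0.004,0.093,-0.076],[0.004,0.093,-0.076],[0.004,0.093,-0.076],[0.004,0.093,-0.076],[0.004,0.093,-0.076],[0.004,0.093,-0.076],[0.004,0.093,-0.076]], "gripper": [50,50,50,50,50,50,50,50,50,50,50,50]}}

```text
t: 30.62
tcp_pos: [0.5971, 0.2419, 0.2565]
eef_rot: [[0.383, 0.911, 0.151], [0.746, -0.401, 0.531], [0.545, -0.09, -0.833]]
contact_force: [0.4, 0.6, -0.7]
finger_gap: 0.584
gripper_force: 0.0
```

>>> {"api": "arm_command", "payload": {"xyz": [[0,0,0],[0,0,0],[0,0,0]], "delta_rot": [[0.004,0.093,-0.076],[0.004,0.093,-0.076],[0,0,0]], "gripper": [50,50,50]}}

```text
t: 30.87
tcp_pos: [0.5981, 0.2351, 0.2523]
eef_rot: [[0.217, 0.956, 0.199], [0.684, -0.294, 0.668], [0.697, -0.009, -0.717]]
contact_force: [-0.4, -2.6, -2.5]
finger_gap: 0.588
gripper_force: 0.0
```

Run:
```python
from g import *
p,R=gp((.447,-.169),1.281-np.pi,s=.035);plan(p+[0,0,.25],R);print(p)
```

```text
t 30.8667 tcp [0.5981 0.2351 0.2523] gap 50.2 F [-0.4 -2.6 -2.5] grip 0.0
q [ 0.534  0.586 -0.934  1.913 -0.439  0.479 -0.16 ]
R [[0.217, 0.956, 0.199], [0.684, -0.294, 0.668], [0.697, -0.009, -0.717]]
shift mm (tool) [-329.4  -25.2 -331.9]
rotvec [ 0.    -0.003 -0.012]
[ 0.4364466  -0.20439142  0.011     ]
```

>>> {"api": "arm_command", "payload": {"xyz": [[-14,-1,-14],[-26,-2,-26],[-28,-2,-28],[-28,-2,-28],[-28,-2,-28],[-28,-2,-28],[-28,-2,-28],[-28,-2,-28],[-28,-2,-28],[-28,-2,-28],[-28,-2,-28],[-28,-3,-28]], "delta_rot": [[0,0,0],[0,0,0],[0,0,0],[0,0,0],[0,0,0],[0,0,0],[0,0,0],[0,0,0],[0,0,0],[0,0,0],[0,0,0],[0,0,0]], "gripper": [50,50,50,50,50,50,50,50,50,50,50,50]}}

```text
t: 31.87
tcp_pos: [0.4432, -0.1851, 0.2631]
eef_rot: [[0.216, 0.957, 0.193], [0.686, -0.29, 0.667], [0.694, -0.012, -0.72]]
contact_force: [1.1, -0.1, 0.5]
finger_gap: 0.586
gripper_force: 0.0
```

>>> {"api": "arm_command", "payload": {"xyz": [[-9,-2,-10],[0,0,0],[0,0,0]], "delta_rot": [[0,0,0],[0,0,-0.01],[0,0,0]], "gripper": [50,50,50]}}

```text
t: 32.12
tcp_pos: [0.4387, -0.1956, 0.2643]
eef_rot: [[0.204, 0.959, 0.195], [0.689, -0.283, 0.668], [0.696, -0.002, -0.718]]
contact_force: [0.6, 0.9, 0.2]
finger_gap: 0.587
gripper_force: 0.0
```

```bash
python3 look.py;  python3 - <<'E'
from g import *
p,R=gp((.447,-.169),1.281-np.pi,s=.035);plan(p,R);print(p)
E
```

```text
top blue [262.4 171.9] 103.0 [ 0.6893 -0.0017] 0.143 2.045
top red [312.5 240.1] 99.5 [ 0.4465 -0.1708] 0.14 1.279
side blue [284.  267.3] 133.5 [0.5191 0.0998] 0.079 1.682
side blue [230.6 223. ] 196.5 [ 6.911e-01 -5.000e-04] 0.155 2.049
side blue [491.8  77.8] 49.5 [-0.1158 -0.9685] 0.047 2.005
side green [278.  288.5] 139.0 [0.5213 0.1617] 0.073 1.683
side red [204.7 330.6] 85.0 [0.6598 0.3079] 0.04 2.008
side red [325.9 194.9] 157.5 [ 0.4477 -0.172 ] 0.149 1.28
well 0 exp top .158: [[228.2, 221.2], [292.0, 236.7]]
well 1 exp top .158: [[210.3, 220.9], [286.3, 257.1]]
well 2 exp top .158: [[192.5, 220.6], [280.1, 279.2]]
t 32.2167 tcp [ 0.439  -0.1938  0.2649] gap 49.8 F [ 0.4  0.1 -0.3] grip 0.0
q [ 1.386  0.644 -0.971  1.786 -0.258  1.138  0.323]
R [[0.201, 0.96, 0.194], [0.689, -0.279, 0.669], [0.696, -0.001, -0.718]]
shift mm (tool) [-184.6    0.6  174.7]
rotvec [-0.005 -0.002  0.004]
[ 0.4364466  -0.20439142  0.011     ]
```

>>> {"api": "arm_command", "payload": {"xyz": [[-10,0,10],[-20,0,19],[-20,0,19],[-20,0,19],[-20,0,19],[-20,0,19],[-20,0,19],[-20,0,18],[-15,0,14],[-12,0,12],[0,0,0],[0,0,0]], "delta_rot": [[0,0,0],[0,0,0],[0,0,0],[0,0,0],[0,0,0],[0,0,0],[0,0,0],[0,0,0],[0,0,0],[0,0,0],[0,0,0],[0,0,0]], "gripper": [50,50,50,50,50,50,50,50,50,50,50,50]}}

```text
t: 33.22
tcp_pos: [0.4367, -0.2036, 0.0214]
eef_rot: [[0.2, 0.96, 0.195], [0.688, -0.279, 0.67], [0.697, 0.0, -0.717]]
contact_force: [-0.2, 0.5, 0.6]
finger_gap: 0.585
gripper_force: 0.0
```

Run:
```python
from g import *
p,R=gp((.447,-.170),1.281-np.pi,s=.035);plan(p,R);print(p)
```

```text
t 33.2167 tcp [ 0.4367 -0.2036  0.0214] gap 50.0 F [-0.2  0.5  0.6] grip 0.0
q [ 1.29   0.996 -0.809  1.924 -0.081  0.736  0.443]
R [[0.2, 0.96, 0.195], [0.688, -0.279, 0.67], [0.697, 0.0, -0.717]]
shift mm (tool) [-8.5  0.3  6.2]
rotvec [-0.005 -0.004  0.005]
[ 0.4364466  -0.20539142  0.011     ]
```

>>> {"api": "arm_command", "payload": {"xyz": [[-4,0,3],[-4,0,3],[0,0,0],[0,0,0],[0,0,0],[0,0,0],[0,0,0],[0,0,0],[0,0,0],[0,0,0],[0,0,0],[0,0,0]], "delta_rot": [[0,0,0],[0,0,0],[0,0,0],[0,0,0],[0,0,0],[0,0,0],[0,0,0],[0,0,0],[0,0,0],[0,0,0],[0,0,0],[0,0,0]], "gripper": [50,50,50,5,5,5,5,5,5,5,5,5]}}

```text
t: 34.22
tcp_pos: [0.4361, -0.2071, 0.0118]
eef_rot: [[0.201, 0.96, 0.198], [0.689, -0.281, 0.668], [0.696, 0.002, -0.718]]
contact_force: [-2.0, -2.3, 6.1]
finger_gap: 0.187
gripper_force: 58.9
```

Run:
```python
from g import *
p,R=gp((.447,-.170),1.281-np.pi,s=.035);plan(p,R)
s=env.observe()
import json;json.dump(dict(Rg=np.array(s['eef_rot']).tolist(),pg=list(map(float,s['tcp_pos'])),c=(.447,-.170),a=1.281-np.pi),open('gg.json','w'))
```

```text
t 34.2167 tcp [ 0.4361 -0.2071  0.0118] gap 16.0 F [-2.  -2.3  6.1] grip 58.9
q [ 1.291  1.011 -0.801  1.922 -0.072  0.725  0.45 ]
R [[0.201, 0.96, 0.198], [0.689, -0.281, 0.668], [0.696, 0.002, -0.718]]
shift mm (tool) [ 0.7 -0.2  1.8]
rotvec [-0.002 -0.003  0.005]
```

>>> {"api": "arm_command", "payload": {"xyz": [[8,0,-8],[18,0,-19],[20,0,-21],[20,0,-21],[20,0,-21],[20,0,-21],[20,0,-21],[20,0,-21],[20,0,-21],[20,0,-21],[20,0,-21],[0,0,0]], "delta_rot": [[0,0,0],[0,0,0],[0,0,0],[0,0,0],[0,0,0],[0,0,0],[0,0,0],[0,0,0],[0,0,0],[0,0,0],[0,0,0],[0,0,0]], "gripper": [5,5,5,5,5,5,5,5,5,5,5,5]}}

```text
t: 35.22
tcp_pos: [0.4364, -0.2086, 0.3151]
eef_rot: [[0.197, 0.96, 0.2], [0.692, -0.28, 0.665], [0.694, 0.008, -0.719]]
contact_force: [1.6, 0.0, -0.8]
finger_gap: 0.19
gripper_force: 58.8
```

```bash
python3 nx.py 0 .1 .23; python3 nx.py 0 .3 .23
```

```text
t 35.2167 tcp [ 0.4364 -0.2086  0.3151] gap 16.3 F [ 1.6  0.  -0.8] grip 58.8
q [ 1.416  0.595 -0.986  1.704 -0.279  1.255  0.309]
R [[0.197, 0.96, 0.2], [0.692, -0.28, 0.665], [0.694, 0.008, -0.719]]
shift mm (tool) [252.9 -14.1 204.3]
rotvec [ 0.029 -1.369  1.303]
t 35.2167 tcp [ 0.4364 -0.2086  0.3151] gap 16.3 F [ 1.6  0.  -0.8] grip 58.8
q [ 1.416  0.595 -0.986  1.704 -0.279  1.255  0.309]
R [[0.197, 0.96, 0.2], [0.692, -0.28, 0.665], [0.694, 0.008, -0.719]]
shift mm (tool) [253.3 -14.3 204.7]
rotvec [ 0.026 -1.432  1.087]
```

>>> {"api": "arm_command", "payload": {"xyz": [[14,-1,11],[27,-1.5,22],[28,-1.5,23],[28,-1.5,23],[28,-1.5,23],[28,-1.5,23],[28,-1.5,23],[28,-1.5,23],[28,-1.5,22],[16,-1,11],[0,0,0],[0,0,0]], "delta_rot": [[0,0,0],[0,0,0],[0,0,0],[0,0,0],[0,0,0],[0,0,0],[0,0,0],[0,0,0],[0,0,0],[0,0,0],[0,-0.087,0.075],[0,-0.087,0.075]], "gripper": [5,5,5,5,5,5,5,5,5,5,5,5]}}

```text
t: 36.22
tcp_pos: [0.5108, 0.1058, 0.3392]
eef_rot: [[0.376, 0.915, 0.145], [0.745, -0.391, 0.54], [0.551, -0.095, -0.829]]
contact_force: [0.4, 0.6, -1.0]
finger_gap: 0.19
gripper_force: 58.8
```

>>> {"api": "arm_command", "payload": {"xyz": [[0,0,0],[0,0,0],[0,0,0],[0,0,0],[0,0,0],[0,0,0],[0,0,0],[0,0,0],[0,0,0],[0,0,0],[0,0,0],[0,0,0]], "delta_rot": [[0.002,-0.087,0.075],[0.002,-0.087,0.075],[0.002,-0.087,0.075],[0.002,-0.087,0.075],[0.002,-0.087,0.075],[0.002,-0.087,0.075],[0.002,-0.087,0.075],[0.002,-0.087,0.075],[0.002,-0.087,0.075],[0.002,-0.087,0.075],[0.002,-0.087,0.075],[0,0,0]], "gripper": [5,5,5,5,5,5,5,5,5,5,5,5]}}

```text
t: 37.22
tcp_pos: [0.5121, 0.1068, 0.3369]
eef_rot: [[0.777, 0.36, -0.516], [0.381, -0.922, -0.068], [-0.5, -0.144, -0.854]]
contact_force: [0.2, 0.4, -2.7]
finger_gap: 0.192
gripper_force: 58.8
```

```bash
python3 nx.py 0 .2 .23; python3 nx.py 0 .2 .16
```

```text
t 37.2167 tcp [0.5121 0.1068 0.3369] gap 16.4 F [ 0.2  0.4 -2.7] grip 58.8
q [ 0.009  0.634 -0.511  1.23   0.113  1.866 -1.65 ]
R [[0.777, 0.36, -0.516], [0.381, -0.922, -0.068], [-0.5, -0.144, -0.854]]
shift mm (tool) [-2.4 -0.2 -6.4]
rotvec [-0.007 -0.257  0.224]
t 37.2167 tcp [0.5121 0.1068 0.3369] gap 16.4 F [ 0.2  0.4 -2.7] grip 58.8
q [ 0.009  0.634 -0.511  1.23   0.113  1.866 -1.65 ]
R [[0.777, 0.36, -0.516], [0.381, -0.922, -0.068], [-0.5, -0.144, -0.854]]
shift mm (tool) [32.6  9.9 53.4]
rotvec [-0.007 -0.257  0.224]
```

>>> {"api": "arm_command", "payload": {"xyz": [[8,2,13],[8,3,13],[8,2.5,13],[8,2.4,14],[0,0,0],[0,0,0],[0,0,0],[0,0,0],[0,0,0]], "delta_rot": [[0,0,0],[0,0,0],[0,0,0],[0,0,0],[-0.002,-0.086,0.075],[-0.002,-0.086,0.075],[-0.002,-0.085,0.074],[0,0,0],[0,0,0]], "gripper": [5,5,5,5,5,5,5,5,5]}}

```text
t: 37.97
tcp_pos: [0.5136, 0.1051, 0.2763]
eef_rot: [[0.688, 0.2, -0.697], [0.144, -0.98, -0.139], [-0.711, -0.005, -0.703]]
contact_force: [0.1, -0.0, -0.4]
finger_gap: 0.189
gripper_force: 59.4
```

```bash
python3 nx.py 0 .2 .12; python3 chk.py 0 red .16
```

```text
t 37.9667 tcp [0.5136 0.1051 0.2763] gap 16.1 F [ 0.1 -0.  -0.4] grip 59.4
q [-0.108  0.804 -0.332  1.162  0.071  1.985 -1.806]
R [[0.688, 0.2, -0.697], [0.144, -0.98, -0.139], [-0.711, -0.005, -0.703]]
shift mm (tool) [30.4 -1.3 29.9]
rotvec [-0.002 -0.009  0.005]
92.5 [[201.0, 322.0], [208.0, 322.0], [208.0, 339.0], [201.0, 339.0]]
166.0 [[287.29998779296875, 236.6999969482422], [293.8999938964844, 203.60000610351562], [301.0, 205.0], [294.3999938964844, 238.10000610351562]]
67.0 [[294.0, 190.0], [302.0, 190.0], [302.0, 203.0], [294.0, 203.0]]
expected bottom corners [[296.7, 233.9], [295.3, 240.2], [288.9, 232.2], [287.4, 238.5]] top [[304.2, 190.2], [302.6, 196.9], [295.3, 188.4], [293.6, 195.1]]
```

>>> {"api": "arm_command", "payload": {"xyz": [[10,-0.5,10],[10,-0.5,10],[10,-0.3,10],[0,0,0],[0,0,0]], "delta_rot": [[0,0,0],[0,0,0],[0,0,0],[-0.002,-0.009,0.005],[0,0,0]], "gripper": [5,5,5,5,5]}}

```text
t: 38.43
tcp_pos: [0.5129, 0.1059, 0.2358]
eef_rot: [[0.683, 0.197, -0.703], [0.137, -0.98, -0.142], [-0.718, 0.001, -0.697]]
contact_force: [-0.4, 1.1, -0.6]
finger_gap: 0.186
gripper_force: 59.3
```

```bash
python3 nx.py 0 .2 .055; python3 chk.py 0 red .12
python3 -c "
from g import *
f=grab('side');save('s4.png',cv2.resize(f['img'][170:330,220:340],None,fx=4,fy=4,interpolation=cv2.INTER_CUBIC))"
```

```text
t 38.4333 tcp [0.5129 0.1059 0.2358] gap 15.9 F [-0.4  1.1 -0.6] grip 59.3
q [-0.109  0.84  -0.329  1.204  0.079  1.918 -1.812]
R [[0.683, 0.197, -0.703], [0.137, -0.98, -0.142], [-0.718, 0.001, -0.697]]
shift mm (tool) [48.7 -0.6 46.3]
rotvec [-0.001 -0.    -0.002]
98.0 [[199.39999389648438, 322.8999938964844], [207.3000030517578, 321.29998779296875], [210.60000610351562, 338.1000061035156], [202.6999969482422, 339.70001220703125]]
140.0 [[286.6000061035156, 246.5], [292.1000061035156, 216.89999389648438], [299.0, 218.1999969482422], [293.5, 247.8000030517578]]
76.5 [[290.0, 213.0], [292.8999938964844, 201.1999969482422], [301.8999938964844, 203.5], [298.8999938964844, 215.1999969482422]]
expected bottom corners [[295.0, 243.7], [293.6, 250.1], [287.5, 242.1], [286.0, 248.3]] top [[302.0, 203.0], [300.5, 209.6], [293.4, 201.2], [291.8, 207.8]]
```

View pics/s4.png

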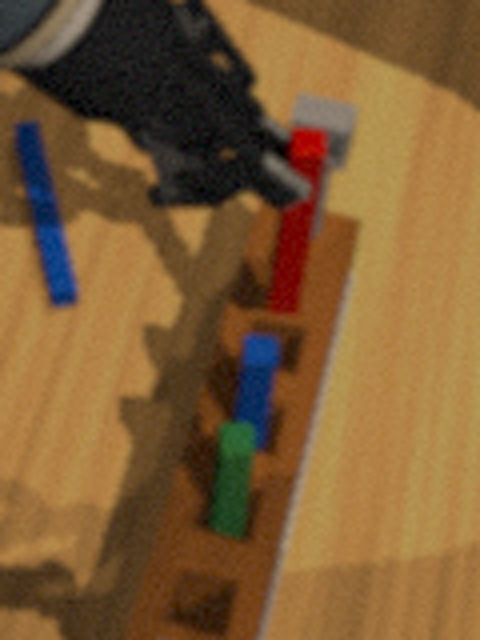

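The picture shows blue and green standing in their wells and red upright above well0 (mouth near (278,340) in the crop). Lowering red.

>>> {"api": "arm_command", "payload": {"xyz": [[9,-0.3,9],[10,-0.3,9],[10,0,9],[10,0,9],[10,0,9],[0,0,0]], "delta_rot": [[0,0,0],[0,0,0],[0,0,0],[0,0,0],[0,0,0],[0,0,0]], "gripper": [5,5,5,5,5,5]}}

```text
t: 39.03
tcp_pos: [0.5141, 0.1067, 0.1647]
eef_rot: [[0.68, 0.196, -0.706], [0.134, -0.981, -0.143], [-0.721, 0.002, -0.693]]
contact_force: [0.6, -0.2, -1.1]
finger_gap: 0.193
gripper_force: 59.3
```

```bash
python3 nx.py 0 .2 .012; python3 chk.py 0 red .055
```

```text
t 39.0333 tcp [0.5141 0.1067 0.1647] gap 16.5 F [ 0.6 -0.2 -1.1] grip 59.3
q [-0.11   0.91  -0.324  1.256  0.098  1.803 -1.812]
R [[0.68, 0.196, -0.706], [0.134, -0.981, -0.143], [-0.721, 0.002, -0.693]]
shift mm (tool) [27.7 -0.1 27.5]
rotvec [-0.     0.005 -0.004]
95.5 [[201.0, 322.0], [208.0, 322.0], [208.0, 339.0], [201.0, 339.0]]
78.0 [[284.0, 260.29998779296875], [286.8999938964844, 236.0], [295.0, 237.0], [292.1000061035156, 261.29998779296875]]
65.5 [[288.0, 223.0], [296.0, 223.0], [296.0, 235.0], [288.0, 235.0]]
expected bottom corners [[292.5, 258.6], [291.1, 264.7], [285.3, 256.9], [283.9, 263.0]] top [[298.8, 221.9], [297.3, 228.4], [290.7, 220.2], [289.1, 226.6]]
```

>>> {"api": "arm_command", "payload": {"xyz": [[8,0,8],[8,0,7],[7,0,7],[2.5,0,3.5],[0,0,0],[0,0,0],[0,0,0],[0,0,0],[0,0,0],[0,0,0]], "delta_rot": [[0,0,0],[0,0,0],[0,0,0],[0,0,0],[0,0,0],[0,0,0],[0,0,0],[0,0,0],[0,0,0],[0,0,0]], "gripper": [5,5,5,5,5,36,36,36,36,36]}}

```text
t: 39.92
tcp_pos: [0.5147, 0.107, 0.1323]
eef_rot: [[0.684, 0.196, -0.703], [0.135, -0.981, -0.142], [-0.717, 0.002, -0.697]]
contact_force: [0.3, 0.4, -0.1]
finger_gap: 0.422
gripper_force: 0.0
```

>>> {"api": "arm_command", "payload": {"xyz": [[0,0,-10],[0,0,-25],[0,0,-30],[0,0,-30],[0,0,-30],[0,0,-30],[0,0,0]], "delta_rot": [[0,0,0],[0,0,0],[0,0,0],[0,0,0],[0,0,0],[0,0,0],[0,0,0]], "gripper": [36,36,36,36,36,36,36]}}

```text
t: 40.5
tcp_pos: [0.5895, 0.1197, 0.2115]
eef_rot: [[0.713, 0.188, -0.675], [0.13, -0.982, -0.136], [-0.688, 0.009, -0.725]]
contact_force: [0.4, -0.5, 0.7]
finger_gap: 0.421
gripper_force: 0.0
```

```bash
for a in "0 red" "1 blue" "2 green"; do python3 chk.py $a .008; done
python3 - <<'E'
from g import *
f=grab('top');s=grab('side')
for b in bars(s,'red',.215,30): print(*b)
for b in bars(f,'red',.23,8): print(*b)
# above the knob: keeper at ~1.8, knob at hinge+.1*dir
H=np.array([.519,.360]);th=1.80-.034;k=H+.1*np.array([np.sin(th),-np.cos(th)]);print('knob',k)
plan([*k,.31],axes([0,0,-1],[np.cos(th),np.sin(th),0]));print(Ro.from_matrix(np.array(env.observe()['eef_rot']).T@axes([0,0,-1],[-np.cos(th),-np.sin(th),0])).as_rotvec())
for z in(.2,.215,.23):print(proj(s,[[*k,z]]),proj(f,[[*k,z]]))
save('t5.png',cv2.resize(f['img'][90:270,80:330],None,fx=3,fy=3,interpolation=cv2.INTER_CUBIC))
E
```

```text
90.5 [[199.6999969482422, 322.79998779296875], [207.0, 321.70001220703125], [209.39999389648438, 338.5], [202.10000610351562, 339.6000061035156]]
112.0 [[283.1000061035156, 260.29998779296875], [286.0, 233.5], [294.3999938964844, 234.39999389648438], [291.6000061035156, 261.20001220703125]]
expected bottom corners [[290.8, 268.4], [289.5, 274.5], [283.9, 266.8], [282.5, 272.8]] top [[296.6, 234.4], [295.2, 240.8], [288.9, 232.7], [287.3, 239.0]]
135.5 [[278.0, 279.20001220703125], [280.79998779296875, 253.5], [288.6000061035156, 254.39999389648438], [285.79998779296875, 280.1000061035156]]
71.5 [[229.39999389648438, 229.10000610351562], [234.8000030517578, 227.89999389648438], [238.39999389648438, 244.1999969482422], [233.0, 245.39999389648438]]
57.5 [[488.0, 74.0], [497.0, 74.0], [497.0, 83.0], [488.0, 83.0]]
expected bottom corners [[285.7, 287.5], [284.2, 294.0], [278.6, 285.8], [277.0, 292.3]] top [[291.1, 254.6], [289.6, 261.5], [283.1, 252.7], [281.4, 259.6]]
148.5 [[272.5, 301.20001220703125], [276.29998779296875, 274.79998779296875], [283.70001220703125, 275.79998779296875], [280.0, 302.29998779296875]]
expected bottom corners [[280.2, 308.1], [278.7, 315.1], [272.8, 306.3], [271.2, 313.2]] top [[285.2, 276.5], [283.4, 284.0], [276.8, 274.5], [274.9, 282.0]]
[204.6 330.7] 91.0 [0.619 0.383] 0.031 2.021
[289.2 247.3] 110.0 [0.509  0.1728] 0.066 1.681
[228.5 221.5] 23.0 [0.507  0.0977] 0.015 1.554
knob [0.61710082 0.37939663]
t 40.75 tcp [0.5864 0.1213 0.2074] gap 36.1 F [ 0.  -0.9 -0.1] grip 0.0
q [-0.333  0.974  0.208  0.967 -0.152  1.986 -1.53 ]
R [[0.705, 0.19, -0.684], [0.136, -0.982, -0.133], [-0.696, 0.0, -0.718]]
shift mm (tool) [ -14.7 -247.5 -128.9]
rotvec [1.179e+00 2.000e-03 2.908e+00]
[-0.00119991  0.77033079 -0.00385467]
[[206.89932257 332.2877331 ]] [[137.39459829 187.32176108]]
[[206.32994094 328.91605135]] [[135.72400239 186.70549609]]
[[205.74241812 325.4361071 ]] [[134.01019511 186.07333008]]
```

View pics/t5.png

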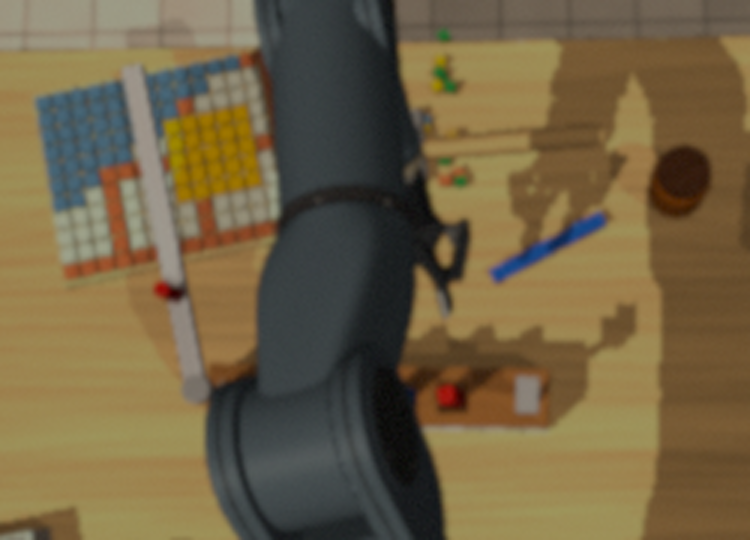

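Everything matches: all three bars' tops sit where a seated bar's should (red's top at (228,221) in the top view, ≈ (228.2,221.2) expected). The keeper is open, with its knob near (136,187). Now I'll close it: tool upright, half turn, then above the knob.

>>> {"api": "arm_command", "payload": {"xyz": [[0,0,-10],[0,0,-15],[0,0,-15],[0,0,-15],[0,0,-15],[0,0,-15],[0,0,-15],[0,0,0],[0,0,0],[0,0,0],[0,0,0],[0,0,0]], "delta_rot": [[0,0.11,0],[0,0.11,0],[0,0.11,0],[0,0.11,0],[0,0.11,0],[0,0.11,0],[0,0.11,0],[0,0,0],[0,0,-0.12],[0,0,-0.12],[0,0,-0.12],[0,0,-0.12]], "gripper": [60,60,60,60,60,60,60,60,60,60,60,60]}}

```text
t: 41.75
tcp_pos: [0.6256, 0.1292, 0.2961]
eef_rot: [[0.779, 0.627, -0.002], [0.627, -0.779, -0.002], [-0.003, 0.001, -1.0]]
contact_force: [0.1, 0.3, -0.8]
finger_gap: 0.697
gripper_force: 0.0
```

>>> {"api": "arm_command", "payload": {"xyz": [[0,0,0],[0,0,0],[0,0,0],[0,0,0],[0,0,0],[0,0,0],[0,0,0],[0,0,0],[0,0,0],[0,0,0],[0,0,0],[0,0,0]], "delta_rot": [[0,0,-0.12],[0,0,-0.12],[0,0,-0.12],[0,0,-0.12],[0,0,-0.12],[0,0,-0.12],[0,0,-0.12],[0,0,-0.12],[0,0,-0.12],[0,0,-0.12],[0,0,-0.12],[0,0,-0.12]], "gripper": [60,60,60,60,60,60,60,60,60,60,60,60]}}

```text
t: 42.75
tcp_pos: [0.6257, 0.1289, 0.2961]
eef_rot: [[-0.52, 0.854, -0.001], [0.854, 0.52, -0.002], [-0.001, -0.002, -1.0]]
contact_force: [0.0, 0.4, 0.3]
finger_gap: 0.701
gripper_force: 0.0
```

>>> {"api": "arm_command", "payload": {"xyz": [[0,0,0],[0,0,0],[0,0,0],[0,0,0],[0,0,0],[0,0,0],[0,0,0],[0,0,0],[0,0,0],[0,0,0]], "delta_rot": [[0,0,-0.12],[0,0,-0.12],[0,0,-0.12],[0,0,-0.12],[0,0,-0.12],[0,0,-0.12],[0,0,-0.12],[0,0,-0.12],[0,0,-0.12],[0,0,0]], "gripper": [60,60,60,60,60,60,60,60,60,60]}}

```text
t: 43.58
tcp_pos: [0.6259, 0.1286, 0.2962]
eef_rot: [[-0.998, -0.055, -0.001], [-0.055, 0.998, -0.002], [0.001, -0.001, -1.0]]
contact_force: [-0.5, -0.4, 0.3]
finger_gap: 0.701
gripper_force: 0.0
```

Run:
```python
from g import *
th=1.80-.034
plan([.6175,.380,.31],axes([0,0,-1],[np.cos(th),np.sin(th),0]))
s=grab('side')
for b in bars(s,'red',.206,30): print(*b)
```

```text
t 43.5833 tcp [0.6259 0.1286 0.2962] gap 59.9 F [-0.5 -0.4  0.3] grip 0.0
q [ 0.018  0.507 -0.494  1.425  0.244  1.272  1.13 ]
R [[-0.998, -0.055, -0.001], [-0.055, 0.998, -0.002], [0.001, -0.001, -1.0]]
shift mm (tool) [ -5.4 251.5 -14.1]
rotvec [-0.001 -0.001 -0.14 ]
[204.7 331. ] 87.5 [0.6205 0.3802] 0.03 2.008
[289.5 245.7] 102.5 [0.5093 0.163 ] 0.06 1.654
```

>>> {"api": "arm_command", "payload": {"xyz": [[-1,25,0],[-1,38,0],[-1,38,0],[-1,38,0],[-1,38,0],[-1,38,0],[0,36,0],[0,0,0],[0,0,0]], "delta_rot": [[0,0,0],[0,0,0],[0,0,0],[0,0,0],[0,0,0],[0,0,0],[0,0,-0.07],[0,0,-0.07],[0,0,0]], "gripper": [60,60,60,60,60,60,60,60,60]}}

```text
t: 44.38
tcp_pos: [0.6182, 0.3829, 0.2954]
eef_rot: [[-0.981, -0.192, -0.001], [-0.192, 0.981, -0.002], [0.001, -0.001, -1.0]]
contact_force: [1.3, -0.6, -0.1]
finger_gap: 0.701
gripper_force: 0.0
```

Run:
```python
from g import *
th=1.80-.034
plan([.6185,.380,.203],axes([0,0,-1],[np.cos(th),np.sin(th),0]))
```

```text
t 44.3833 tcp [0.6182 0.3829 0.2954] gap 59.9 F [ 1.3 -0.6 -0.1] grip 0.0
q [-0.37   0.659 -0.516  1.153  0.312  1.406  0.918]
R [[-0.981, -0.192, -0.001], [-0.192, 0.981, -0.002], [0.001, -0.001, -1.0]]
shift mm (tool) [ 0.2 -2.8 92.4]
rotvec [-0.001 -0.001 -0.002]
```

>>> {"api": "arm_command", "payload": {"xyz": [[0,-2,25],[0,-1,25],[0,0,25],[0,0,17],[0,0,0],[0,0,0],[0,0,0],[0,0,0],[0,0,0],[0,0,0],[0,0,0],[0,0,0]], "delta_rot": [[0,0,0],[0,0,0],[0,0,0],[0,0,0],[0,0,0],[0,0,0],[0,0,0],[0,0,0],[0,0,0],[0,0,0],[0,0,0],[0,0,0]], "gripper": [60,60,60,60,60,5,5,5,5,5,5,5]}}

```text
t: 45.38
tcp_pos: [0.6216, 0.3771, 0.2069]
eef_rot: [[-0.982, -0.187, 0.005], [-0.187, 0.982, -0.0], [-0.005, -0.001, -1.0]]
contact_force: [-0.4, 0.5, 6.9]
finger_gap: 0.187
gripper_force: 58.5
```

>>> {"api": "arm_command", "payload": {"xyz": [[0.2,-5,0],[0.5,-9,0],[0.6,-11,0],[0.6,-11,0],[0.6,-11,0],[0.6,-11,0],[0.6,-11,0],[0.6,-11,0],[0.6,-11,0],[0.5,-9,0],[0,0,0]], "delta_rot": [[0,0,0.05],[0,0,0.09],[0,0,0.11],[0,0,0.11],[0,0,0.11],[0,0,0.11],[0,0,0.11],[0,0,0.11],[0,0,0.11],[0,0,0.09],[0,0,0]], "gripper": [5,5,5,5,5,5,5,5,5,5,5]}}

```text
t: 46.3
tcp_pos: [0.59, 0.285, 0.2069]
eef_rot: [[-0.684, 0.729, 0.003], [0.729, 0.684, -0.001], [-0.003, 0.002, -1.0]]
contact_force: [-3.4, 1.3, 6.2]
finger_gap: 0.186
gripper_force: 59.2
```

```bash
cat > kp.py <<'E'
from g import *
H=np.array([.519,.360]);s=env.observe();d=np.array(s['tcp_pos'])[:2]-H
print('r',np.hypot(*d),'keeper',np.arctan2(d[0],-d[1])+.034,'tool yaw',np.arctan2(s['eef_rot'][1][1],s['eef_rot'][0][1])+.034)
th=-.034;plan([*(H+.1*np.array([np.sin(th),-np.cos(th)])),.203],axes([0,0,-1],[np.cos(th),np.sin(th),0]))
E
python3 kp.py
```

```text
r 0.10330931764749755 keeper 0.7921887366904887 tool yaw 0.7877484174961946
t 46.3 tcp [0.59   0.285  0.2069] gap 15.8 F [-3.4  1.3  6.2] grip 59.2
q [-0.369  0.571 -0.258  1.523  0.162  1.066  0.088]
R [[-0.684, 0.729, 0.003], [0.729, 0.684, -0.001], [-0.003, 0.002, -1.0]]
shift mm (tool) [ 32.8 -71.3   3.7]
rotvec [0.003 0.002 0.788]
```

>>> {"api": "arm_command", "payload": {"xyz": [[0.4,-8,0],[0.5,-10,0],[0.5,-10,0],[0.5,-10,0],[0.5,-10,0],[0.5,-10,0],[0.4,-8,0],[0.2,-5,0],[0,0,0]], "delta_rot": [[0,0,0.08],[0,0,0.1],[0,0,0.1],[0,0,0.1],[0,0,0.1],[0,0,0.1],[0,0,0.08],[0,0,0.05],[0,0,0]], "gripper": [5,5,5,5,5,5,5,5,5]}}

```text
t: 47.05
tcp_pos: [0.5263, 0.2584, 0.2068]
eef_rot: [[-0.047, 0.999, 0.004], [0.999, 0.047, -0.001], [-0.001, 0.004, -1.0]]
contact_force: [-4.1, -0.4, 9.0]
finger_gap: 0.182
gripper_force: 59.7
```

```bash
python3 kp.py
```

```text
r 0.10185654950133079 keeper 0.10526418141934434 tool yaw 0.08140073783256524
t 47.05 tcp [0.5263 0.2584 0.2068] gap 15.5 F [-4.1 -0.4  9. ] grip 59.7
q [-0.486  0.464 -0.079  1.715  0.047  0.962 -0.536]
R [[-0.047, 0.999, 0.004], [0.999, 0.047, -0.001], [-0.001, 0.004, -1.0]]
shift mm (tool) [  2.2 -10.6   3.7]
rotvec [0.004 0.001 0.081]
```

Slow last stretch, watching for the stop's force.

>>> {"api": "arm_command", "payload": {"xyz": [[0,-3,0],[0,-3,0],[0,-3,0],[0,0,0]], "delta_rot": [[0,0,0.03],[0,0,0.03],[0,0,0.02],[0,0,0]], "gripper": [5,5,5,5]}}

```text
t: 47.38
tcp_pos: [0.518, 0.2584, 0.2068]
eef_rot: [[0.031, 1.0, 0.005], [1.0, -0.031, -0.001], [-0.001, 0.005, -1.0]]
contact_force: [-3.4, -0.1, 10.4]
finger_gap: 0.183
gripper_force: 59.7
```

>>> {"api": "arm_command", "payload": {"xyz": [[0,-2,0],[0,0,0]], "delta_rot": [[0,0,0],[0,0,0]], "gripper": [5,5]}}

```text
t: 47.55
tcp_pos: [0.5178, 0.2584, 0.2068]
eef_rot: [[0.03, 1.0, 0.007], [1.0, -0.03, -0.0], [0.0, 0.007, -1.0]]
contact_force: [3.0, 0.5, 6.8]
finger_gap: 0.188
gripper_force: 59.6
```

```bash
python3 kp.py
```

```text
r 0.101630761227912 keeper 0.02257717225267529 tool yaw 0.003637959255634534
t 47.55 tcp [0.5178 0.2584 0.2068] gap 16.1 F [3.  0.5 6.8] grip 59.6
q [-0.507  0.451 -0.059  1.738  0.037  0.947 -0.611]
R [[0.03, 1.0, 0.007], [1.0, -0.03, -0.0], [0.0, 0.007, -1.0]]
shift mm (tool) [ 1.6 -2.3  3.8]
rotvec [ 0.007 -0.     0.004]
```

>>> {"api": "arm_command", "payload": {"xyz": [[0,-2,0],[0,-2,0],[0,0,0],[0,0,0]], "delta_rot": [[0,0,0],[0,0,0],[0,0,0],[0,0,0]], "gripper": [5,5,5,5]}}

```text
t: 47.88
tcp_pos: [0.5177, 0.2584, 0.2069]
eef_rot: [[0.032, 0.999, 0.013], [0.999, -0.032, 0.001], [0.002, 0.013, -1.0]]
contact_force: [17.0, 1.2, -3.9]
finger_gap: 0.186
gripper_force: 59.2
```

>>> {"api": "arm_command", "payload": {"xyz": [[0,2,0],[0,0,0],[0,0,0],[0,0,0],[0,0,0],[0,0,0],[0,0,-20],[0,0,-35],[0,0,-40],[0,0,-40],[0,0,0]], "delta_rot": [[0,0,0],[0,0,0],[0,0,0],[0,0,0],[0,0,0],[0,0,0],[0,0,0],[0,0,0],[0,0,0],[0,0,0],[0,0,0]], "gripper": [5,30,40,40,40,40,40,40,40,40,40]}}

```text
t: 48.8
tcp_pos: [0.516, 0.2594, 0.3477]
eef_rot: [[0.03, 0.999, 0.012], [1.0, -0.03, 0.004], [0.004, 0.012, -1.0]]
contact_force: [-0.0, 0.1, -0.6]
finger_gap: 0.468
gripper_force: 0.0
```

```bash
for a in "0 red" "1 blue" "2 green"; do python3 chk.py $a .008; done; python3 kp.py
python3 - <<'E'
from g import *
s=grab('side')
save('s6.png',cv2.resize(s['img'][170:384,200:340],None,fx=2.8,fy=2.8,interpolation=cv2.INTER_CUBIC))
E
```

```text
80.5 [[268.79998779296875, 291.79998779296875], [272.20001220703125, 275.20001220703125], [279.79998779296875, 276.79998779296875], [276.5, 293.29998779296875]]
expected bottom corners [[290.8, 268.4], [289.5, 274.5], [283.9, 266.8], [282.5, 272.8]] top [[296.6, 234.4], [295.2, 240.8], [288.9, 232.7], [287.3, 239.0]]
175.0 [[223.0, 201.6999969482422], [228.3000030517578, 200.5], [238.39999389648438, 243.6999969482422], [233.1999969482422, 244.89999389648438]]
54.0 [[485.3999938964844, 80.19999694824219], [489.3999938964844, 72.19999694824219], [497.3999938964844, 76.19999694824219], [493.3999938964844, 84.19999694824219]]
expected bottom corners [[285.7, 287.5], [284.2, 294.0], [278.6, 285.8], [277.0, 292.3]] top [[291.1, 254.6], [289.6, 261.5], [283.1, 252.7], [281.4, 259.6]]
expected bottom corners [[280.2, 308.1], [278.7, 315.1], [272.8, 306.3], [271.2, 313.2]] top [[285.2, 276.5], [283.4, 284.0], [276.8, 274.5], [274.9, 282.0]]
r 0.10216162877405922 keeper -0.01905980466367698 tool yaw 0.003840556580417768
t 48.95 tcp [0.5136 0.258  0.3398] gap 40.3 F [-0.1  0.1 -1. ] grip 0.0
q [-0.511  0.346 -0.055  1.53   0.023  1.264 -0.6  ]
R [[0.03, 1.0, 0.003], [1.0, -0.03, -0.002], [-0.002, 0.003, -1.0]]
shift mm (tool) [  2.4   1.6 136.8]
rotvec [0.003 0.002 0.004]
```

View pics/s6.png

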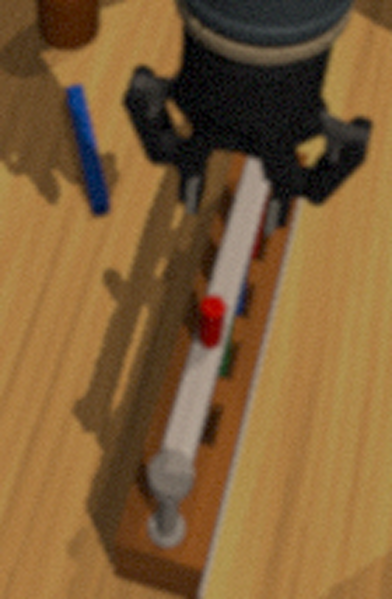

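The picture shows the keeper lying over the row with the bars visible beneath it and the knob free. The catch end is hidden behind the gripper, so I'll move aside and check.

>>> {"api": "arm_command", "payload": {"xyz": [[15,0,0],[30,0,0],[35,0,0],[35,0,0],[35,0,0],[35,0,0],[35,0,0],[0,0,0],[0,0,0]], "delta_rot": [[0,0,0],[0,0,0],[0,0,0],[0,0,0],[0,0,0],[0,0,0],[0,0,0],[0,0,0],[0,0,0]], "gripper": [40,40,40,40,40,40,40,40,40]}}

```text
t: 49.75
tcp_pos: [0.5185, 0.4809, 0.336]
eef_rot: [[0.026, 1.0, -0.001], [1.0, -0.026, -0.004], [-0.004, -0.001, -1.0]]
contact_force: [0.5, -0.4, 0.3]
finger_gap: 0.467
gripper_force: 0.0
```

Run:
```python
from g import *
s=grab('side');t=grab('top')
a=cv2.resize(s['img'][170:340,230:330],None,fx=3.5,fy=3.5,interpolation=cv2.INTER_CUBIC)
b=cv2.resize(t['img'][195:245,150:270],None,fx=3.7,fy=3.7,interpolation=cv2.INTER_CUBIC)
c=np.zeros((595,350+444,3),'uint8');c[:a.shape[0],:350]=a;c[:b.shape[0],350:350+b.shape[1]]=b
save('f7.png',c)
for b in bars(s,'red',.206,30):print(*b)
k=[.519+.1*np.sin(-.034),.360-.1*np.cos(-.034)];print('closed knob exp',k)
```

```text
closed knob exp [np.float64(0.5156006550288049), np.float64(0.2600577944321479)]
```

View pics/f7.png

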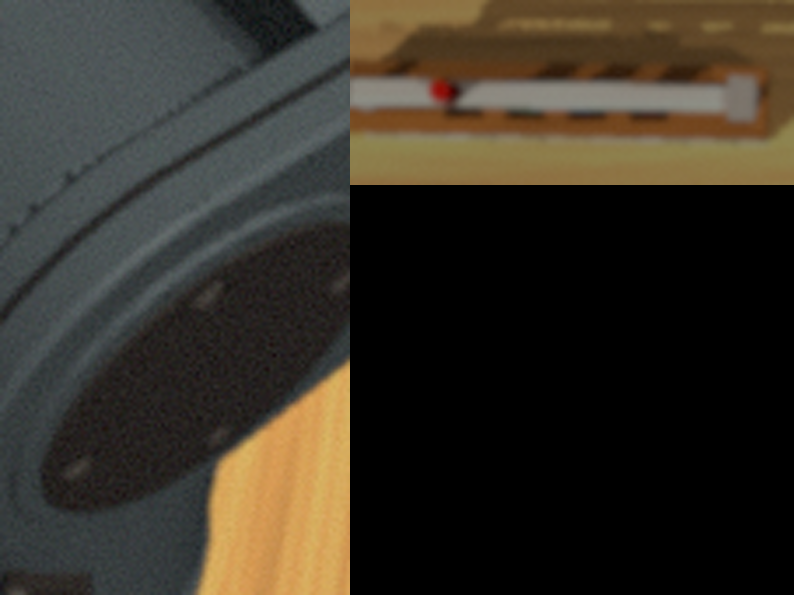

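The top view shows the keeper's end inside the catch at (741,97), centred in it. The knob is free at (443,90) and the arm is clear, so I'm handing in.

```bash
python3 -c "
from bench import env
print(env.finish_job())"
```

```text
the job is handed in; nothing more can be done
None
```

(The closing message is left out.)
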